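Reload the seed germination drawer

ROBOT

A 6-joint arm with a two-finger parallel gripper is mounted at the origin on the work surface. World frame = base frame: x ahead of the robot, y to its left, z up, the work surface at z = 0. Lengths are in m, angles in rad, forces in N, time in s.
With the tool pointing down it reaches from about 0.375 to 0.9 m from the base axis. Payload 3.1 kg.
Tool frame: the origin (TCP) lies midway between the tips of the shut fingers; the grasp point (between the pads) lies 19 mm behind it; z points along the fingers, y is the line along which they close (so a half turn about z gives the same grasp; the last joint's range is limited). The gripper opens to 87 mm and grips with 3 to 60 N. Pads are 19 mm wide; open, the fingers measure 117 mm over their backs; the gripper's body (75 mm by 190 mm) begins 51 mm behind the grasp point.
Start: joints at [1.137, 0.527, 1.433, -0, 1.181, -0.178], TCP at [0.157, 0.605, 0.223] pointing down, gripper open.
Joint ranges: [-3.08, 3.08], [-0.75, 2.2], [0.22, 2.44], [-1.43, 4.57], [0, 2.65], [-2.85, 2.85]. Speed limits (rad/s): [2.79, 2.79, 3.14, 3.14, 3.14, 3.14].

INTERFACE

Orientations are given as a unit quaternion [x, y, z, w].
In Python, from rig import robot gives the robot as it stands.
- The arm moves only by the shell command python3 -m jog 'ROWS' [FORCE]. ROWS is a JSON object of lists of equal length, an entry for each row: "dp": the shift along the tool's x, y, z in mm, a list of three; "delta_rot": the turn, a rotation vector about the tool's x, y, z in rad, a list of three; "gripper": the opening, from -1 (shut) to 1 (fully open). A call has 1 to 12 rows; each row is the pose to reach, as a shift and turn from the pose commanded when the call began, along the tool's axes at that moment; what a row does not reach only later rows make up. A row lasts 1/10 s, in which the tool goes at most 50 mm and 8.59 degrees, less where a joint would pass 70% of its speed; a pose out of reach is approached as far as the arm can. A call with a gripper value outside its range is refused whole. The fingers move at their own pace and stop on an object; FORCE is the grip in N (left out, the last holds). Time passes only in rows, so rows that repeat a pose let the fingers close. It gives the time, the measured TCP pose, the force, the opening and the grip force at its end, in the units of the state.
- robot.get_obs(): the state, without advancing time (a new reading comes with each control period).
- robot.camera(name): name is "scene" or "side" or "wrist"; returns the picture (400x640x3 uint8, red, green, blue); there is no depth.
- robot.camera_model(name): a dict with "fx", "fy", "cx", "cy" (pixels), "xyz" and "orientation" of the camera in the world; the wrist camera has in their place "T_tool_cam" (4x4, takes a point from camera to tool coordinates, whose origin is the TCP and whose axes are the flange's). Camera axes: x right, y down, z forward; pixel columns grow to the right and rows downward; lengths in m; the calibration is good to about 2 mm. The wrist camera is an equidistant fisheye: a pixel r from the principal point sees the ray r / f radians off the axis. A picture is of the moment at which its call begins: read the wrist's pose just before it. camera_model takes no time and is no camera call.
- robot.hand_in(): hands the job in; it is judged then, once.
Trained networks look in the newest picture that a camera, given by its name, has taken for a name from the list of things; names that differ only in an ending like _2 or _b are one class to them, and where a whole thing is asked for, a point or a joint stands for the part that bears it (a point fixed in the world has none). Each returns a list of dicts, best first, with "score" (0 to 1); they miss things now and then, are a little off and sometimes report something else, mostly with a low value. They report only what shows in the picture. A call takes as long as a camera call. They do not tell look-alikes from the thing itself.
- robot.search_frame(name, camera): "rect" ([left, top, right, bottom] in pixels, round what is visible of it).
The state is a dict: "time": time; "q": joint angles; "joint_velocities": joint speeds; "joint_torque": joint torques, N m; "position": TCP position; "tool_rot": TCP orientation; "ft_force": force on the tool from outside, world axes, zero at the start; "moment": the same for the moment, N m; "grip_width": finger opening in m; "grip_force": force on a finger pad.
Only numpy, scipy, OpenCV 4.12 (cv2) and the standard library are available. Lean on these libraries where they do the work, as an engineer would, in place of code of your own. Each camera call takes 0.05 s, during which the arm holds its last target. There are 200 camera calls.

TASK

Change the pods in the little germination box: take every spent pod out of its open drawer and drop it into the steel bucket, and fit each fresh pod from the work top, fin up, into a recess of its own in the drawer and press it down until its top is flush with the drawer's deck. Once they are all flush, push the drawer fully home past its catch. Keep the bucket upright and leave the mint pot and the hand fork where they are.

Things in the scene. Friction and masses are not known exactly. Their poses are not given: they have to be found in the camera images.
- fresh0: Grey plastic seed pod, 120 g: block 62 (x) x 40 (y) x 34 mm tall with an upright grip fin centred on top, 40 mm long along x, 14 mm thick, 28 mm tall. Origin: centre of the underside, z up. Same after a half turn. A fresh pod; it starts on the work top, right of the box. Three or all four fresh pods are present.
- fresh1: Grey plastic seed pod, 120 g: block 62 (x) x 40 (y) x 34 mm tall with an upright grip fin centred on top, 40 mm long along x, 14 mm thick, 28 mm tall. Origin: centre of the underside, z up. Same after a half turn. A fresh pod; it starts on the work top, right of the box. Three or all four fresh pods are present.
- fresh2: Grey plastic seed pod, 120 g: block 62 (x) x 40 (y) x 34 mm tall with an upright grip fin centred on top, 40 mm long along x, 14 mm thick, 28 mm tall. Origin: centre of the underside, z up. Same after a half turn. A fresh pod; it starts on the work top, right of the box. Three or all four fresh pods are present.
- fresh3: Grey plastic seed pod, 120 g: block 62 (x) x 40 (y) x 34 mm tall with an upright grip fin centred on top, 40 mm long along x, 14 mm thick, 28 mm tall. Origin: centre of the underside, z up. Same after a half turn. A fresh pod; it starts on the work top, right of the box. Three or all four fresh pods are present.
- spent0: Grey plastic seed pod, 120 g: block 62 (x) x 40 (y) x 34 mm tall with an upright grip fin centred on top, 40 mm long along x, 14 mm thick, 28 mm tall. Origin: centre of the underside, z up. Same after a half turn. A spent pod, with two cut-off stem stubs (6 x 9 mm) beside the fin; it starts in recess0 of the drawer, 12 mm proud. One or two of the four are present.
- spent1: Grey plastic seed pod, 120 g: block 62 (x) x 40 (y) x 34 mm tall with an upright grip fin centred on top, 40 mm long along x, 14 mm thick, 28 mm tall. Origin: centre of the underside, z up. Same after a half turn. A spent pod, with two cut-off stem stubs (6 x 9 mm) beside the fin; it starts in recess1 of the drawer, 12 mm proud. One or two of the four are present.
- spent2: Grey plastic seed pod, 120 g: block 62 (x) x 40 (y) x 34 mm tall with an upright grip fin centred on top, 40 mm long along x, 14 mm thick, 28 mm tall. Origin: centre of the underside, z up. Same after a half turn. A spent pod, with two cut-off stem stubs (6 x 9 mm) beside the fin; it starts in recess2 of the drawer, 12 mm proud. One or two of the four are present.
- spent3: Grey plastic seed pod, 120 g: block 62 (x) x 40 (y) x 34 mm tall with an upright grip fin centred on top, 40 mm long along x, 14 mm thick, 28 mm tall. Origin: centre of the underside, z up. Same after a half turn. A spent pod, with two cut-off stem stubs (6 x 9 mm) beside the fin; it starts in recess3 of the drawer, 12 mm proud. One or two of the four are present.
- recess0 (a point): Mouth centre of the drawer's recess at the -y end, level with the deck (60 mm up); axes as the box, moves with the drawer. Mouth 66 (x) x 44 (y) mm. A stiff lifter plate in it, at first 22 mm below the deck, holds a pod 12 mm proud; about 6 N on the pod moves it down 12 mm to a stop, where it stays: the pod's top is then flush, its origin 34 mm below this point.
- recess1 (a point): As recess0: the mouth centre of recess 2 of the row of 4, 58 mm from recess0 along the box's +y. Same mouth, depth and lifter plate.
- recess2 (a point): As recess0: the mouth centre of recess 3 of the row of 4, 116 mm from recess0 along the box's +y. Same mouth, depth and lifter plate.
- recess3 (a point): As recess0: the mouth centre of recess 4 of the row of 4, 174 mm from recess0 along the box's +y. Same mouth, depth and lifter plate.
- drawer_front (a point): Middle of the outer face of the drawer's front panel, 82 mm above the work top, moving with the drawer. The panel is flat and upright, 274 mm wide, 12 mm thick, 5 to 97 mm above the work top; the face looks along the box's -x, to the robot, 72 mm in front of the row of recesses.
- drawer (a joint): Opening of the drawer in m: 0 fully home, up to 0.125 open (towards the box's -x). It slides with about 2 N of friction; a spring catch resists with up to about 6 N more between 12 and 5 mm open, then pulls the drawer in to 0.
- germinator: Plywood germination box, fixed, 150 (x) x 274 (y) x 112 mm tall; the drawer is in its -x face, 75 mm from the origin. Origin: centre of the underside on the work top. The lintel over the drawer is 92 mm above the work top: the fin of a flush pod (top at 88 mm) passes below it, that of a proud pod (100 mm) does not.
- bucket: Small open steel bucket, loose, 140 mm tall, outer diameter 170 mm at the rim and 132 mm at the base, 3 mm wall, bottom 4 mm thick, its thin bail folded to one side at the rim. Origin: centre of the underside, z up.
- mint_pot: Terracotta pot with mint, bystander, 124 mm in diameter, 105 mm tall, leaves to about 180 mm. Origin: centre of the underside.
- fork: Green plastic hand fork lying flat, bystander, about 215 mm long along its x, 60 mm wide, 22 mm high. Origin: underside, near the root of the tines.
Mind the look-alikes: they are no part of the job. Leave any turquoise look-alike of the fresh1 alone. Leave any red look-alike of the spent1 alone.

How it is judged:
On the way, in this order (a step that is already met when the one before it is completed fails the run):
1. every spent pod lies in the bucket and every fresh pod is flush in a recess, with the drawer still open (z of each of fresh0, fresh1, fresh2, fresh3 in the frame of recess0 below -0.0315 m and angle between each of fresh0, fresh1, fresh2, fresh3's own z axis and vertical below 0.1 rad and (horizontal distance between fresh0 and recess0 below 0.006 m or horizontal distance between fresh0 and recess1 below 0.006 m or horizontal distance between fresh0 and recess2 below 0.006 m or horizontal distance between fresh0 and recess3 below 0.006 m) and (horizontal distance between fresh1 and recess0 below 0.006 m or horizontal distance between fresh1 and recess1 below 0.006 m or horizontal distance between fresh1 and recess2 below 0.006 m or horizontal distance between fresh1 and recess3 below 0.006 m) and (horizontal distance between fresh2 and recess0 below 0.006 m or horizontal distance between fresh2 and recess1 below 0.006 m or horizontal distance between fresh2 and recess2 below 0.006 m or horizontal distance between fresh2 and recess3 below 0.006 m) and (horizontal distance between fresh3 and recess0 below 0.006 m or horizontal distance between fresh3 and recess1 below 0.006 m or horizontal distance between fresh3 and recess2 below 0.006 m or horizontal distance between fresh3 and recess3 below 0.006 m) and horizontal distance between each of spent0, spent1, spent2, spent3 and bucket below 0.08 m and z of spent0 in the frame of bucket between -0.005 and 0.12 m and z of spent1 in the frame of bucket between -0.005 and 0.12 m and z of spent2 in the frame of bucket between -0.005 and 0.12 m and z of spent3 in the frame of bucket between -0.005 and 0.12 m and value of joint drawer above 0.05 m), for 0.2 s.
2. the drawer is fully home (value of joint drawer below 0.003 m), for 0.2 s.
At the end, for the whole second after the job is handed in: Every fresh pod present sits in a recess, upright, within 2.5 mm of flush and 6 mm of the recess's centre; every spent pod lies inside the bucket, which stands upright; the drawer is within 3 mm of fully home; all pods are at rest (z of each of fresh0, fresh1, fresh2, fresh3 in the frame of recess0 below -0.0315 m and angle between each of fresh0, fresh1, fresh2, fresh3's own z axis and vertical below 0.1 rad and (horizontal distance between fresh0 and recess0 below 0.006 m or horizontal distance between fresh0 and recess1 below 0.006 m or horizontal distance between fresh0 and recess2 below 0.006 m or horizontal distance between fresh0 and recess3 below 0.006 m) and (horizontal distance between fresh1 and recess0 below 0.006 m or horizontal distance between fresh1 and recess1 below 0.006 m or horizontal distance between fresh1 and recess2 below 0.006 m or horizontal distance between fresh1 and recess3 below 0.006 m) and (horizontal distance between fresh2 and recess0 below 0.006 m or horizontal distance between fresh2 and recess1 below 0.006 m or horizontal distance between fresh2 and recess2 below 0.006 m or horizontal distance between fresh2 and recess3 below 0.006 m) and (horizontal distance between fresh3 and recess0 below 0.006 m or horizontal distance between fresh3 and recess1 below 0.006 m or horizontal distance between fresh3 and recess2 below 0.006 m or horizontal distance between fresh3 and recess3 below 0.006 m) and horizontal distance between each of spent0, spent1, spent2, spent3 and bucket below 0.08 m and z of spent0 in the frame of bucket between -0.005 and 0.12 m and z of spent1 in the frame of bucket between -0.005 and 0.12 m and z of spent2 in the frame of bucket between -0.005 and 0.12 m and z of spent3 in the frame of bucket between -0.005 and 0.12 m and linear speed of each of fresh0, fresh1, fresh2, fresh3, spent0, spent1, spent2, spent3 below 0.02 m/s and value of joint drawer below 0.003 m and angle between bucket's own z axis and vertical below 0.15 rad); the robot touches nothing.
It fails at once if the mint pot or hand fork is moved more than 30 mm or tipped (distance of any of mint_pot, fork from where it was at the start of the episode above 0.03 m or angle between mint_pot's own z axis and vertical above 0.3 rad).
It fails at once if the bucket is tipped over (angle between bucket's own z axis and vertical above 0.6 rad).
Of fresh0, fresh1, fresh2, fresh3 only 3 to 4 are there at a start; the rules pass over those that are not, and their reading is None.
Of spent0, spent1, spent2, spent3 only 1 to 2 are there at a start; the rules pass over those that are not, and their reading is None.
At some moment in a run one of fresh0, fresh1, fresh2, fresh3 may be knocked a few centimetres aside while the robot is not near it.
It also fails if it takes over 210 s, if anything falls off the work surface, if the arm or the gripper's body presses on something with over 40 N, if the wrist force passes 120 N, or if a joint passes its speed limit or range.

## Working session

There is one attempt and no reset: what is moved stays moved. The work goes in short steps, Python scripts to look and compute and a shell command to move; the robot and the scene stay as the last step left them, time stands still between calls to the robot, and variables do not carry over. Pictures are saved under pics/ and viewed, at most 14 in all, crops included, and the job is handed in when it is done.

```bash
ls; mkdir -p pics
python3 - <<'E'
from rig import robot
import cv2
for c in ("scene","side"):
    im=robot.camera(c); cv2.imwrite(f"pics/{c}0.png",im[:,:,::-1]); print(c,robot.camera_model(c))
    for n in ("fresh0","spent0","bucket","germinator","drawer_front","recess0","mint_pot","fork"):
        print(n,[(round(d["score"],2),[round(v) for v in d["rect"]]) for d in robot.search_frame(n,c)][:7])
print(robot.camera_model("wrist")); print(robot.get_obs())
E
```

```text
pics
scene {'fx': 367.8203973433372, 'fy': 367.8203973433372, 'cx': 321.56768653045015, 'cy': 197.68672294760555, 'xyz': array([0.98730163, 0.79611968, 0.75098025]), 'orientation': array([ 0.23653518,  0.86042044, -0.43633917, -0.1154812 ])}
fresh0 [(0.78, [299, 168, 317, 190]), (0.63, [288, 147, 306, 169]), (0.51, [262, 172, 282, 192]), (0.47, [267, 188, 283, 202]), (0.23, [395, 238, 472, 326])]
spent0 [(0.88, [380, 224, 407, 251]), (0.65, [320, 224, 344, 242]), (0.51, [314, 213, 333, 229])]
bucket [(0.98, [393, 237, 473, 325])]
germinator [(0.63, [241, 188, 379, 310])]
drawer_front [(0.63, [334, 189, 390, 228])]
recess0 [(0.94, [299, 189, 378, 273]), (0.68, [396, 238, 476, 326])]
mint_pot [(0.96, [319, 259, 374, 336])]
fork [(0.67, [335, 188, 393, 229])]
side {'fx': 397.33429131086933, 'fy': 397.33429131086933, 'cx': 315.6009290069349, 'cy': 202.0786569238867, 'xyz': array([ 0.02808813, -0.73569697,  0.8992348 ]), 'orientation': array([ 0.8670993 , -0.28211486,  0.12587296, -0.39077617])}
fresh0 [(0.92, [314, 252, 336, 273]), (0.9, [346, 222, 371, 247]), (0.74, [360, 246, 387, 274]
[... 974 characters left out ...]
 1.13748083e+00,  5.27471399e-01,  1.43271143e+00, -1.95404559e-05,
        1.18140993e+00, -1.78503874e-01]), 'joint_velocities': array([-8.15340226e-04, -5.85675093e-04,  3.72352116e-05, -7.75915061e-04,
        7.62653570e-04, -1.87313595e-03]), 'joint_torque': array([-1.61094531e-04, -4.40001154e+01, -1.76990050e+01,  6.33615442e-02,
        5.03276568e-02, -1.63647348e-05]), 'position': array([0.15750527, 0.6047956 , 0.22256234]), 'tool_rot': array([ 1.27057730e-01,  9.91895324e-01, -2.77534133e-06,  8.60240640e-06]), 'ft_force': array([ 0.11062781, -0.39373727, -0.78624021]), 'moment': array([ 0.03756608, -0.02144073, -0.014651  ]), 'grip_force': 0.0, 'grip_width': 0.08699130081264507}
```

View both.

View pics/scene0.png

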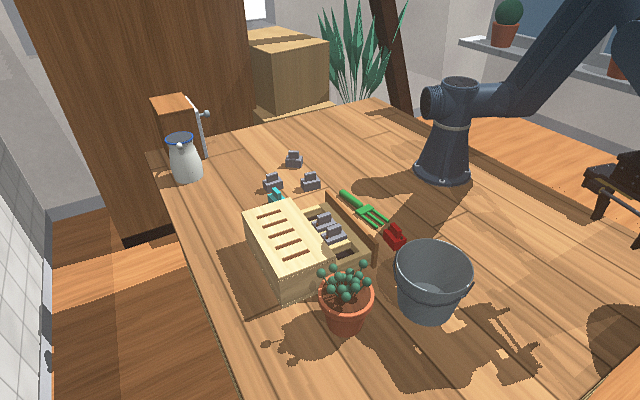

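View pics/side0.png

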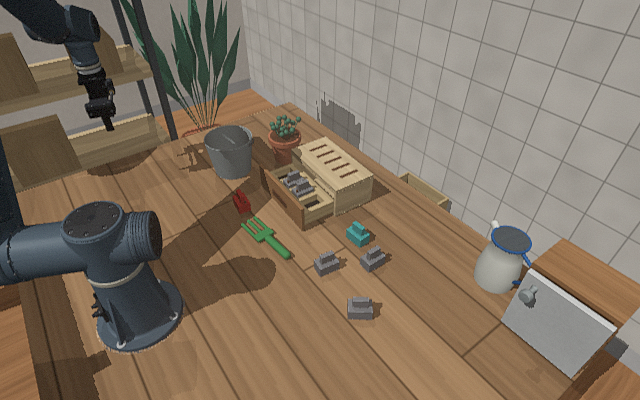

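Scene: two spent pods in the drawer's middle (330,232),(323,220), bucket (433,280), red look-alike (395,235), turquoise (275,195). Side: three fresh pods at (327,263),(373,259),(360,308), turquoise (358,234), fork (267,240).

```bash
cat > h.py <<'E'
import numpy as np, cv2
from scipy.spatial.transform import Rotation as R
from rig import robot
def pose():
    o=robot.get_obs(); return o["position"],R.from_quat(o["tool_rot"]).as_matrix()
def rays(c,px,P=None):
    m=robot.camera_model(c); px=np.atleast_2d(px).astype(float)
    u=(px-[m["cx"],m["cy"]])/[m["fx"],m["fy"]]
    if c=="wrist":
        p,Rt=P or pose(); T=m["T_tool_cam"]; r=np.linalg.norm(u,axis=1)+1e-9
        d=np.c_[u*(np.sin(r)/r)[:,None],np.cos(r)]
        return p+Rt@T[:3,3],(Rt@T[:3,:3]@d.T).T
    return np.array(m["xyz"]),(R.from_quat(m["orientation"]).as_matrix()@np.c_[u,np.ones(len(u))].T).T
def at(c,px,z,P=None):
    o,d=rays(c,px,P); return o+d*((z-o[2])/d[:,2])[:,None]
def proj(c,X,P=None):
    m=robot.camera_model(c); X=np.atleast_2d(X)
    if c=="wrist":
        p,Rt=P or pose(); T=m["T_tool_cam"]; o=p+Rt@T[:3,3]; A=Rt@T[:3,:3]
    else: o=np.array(m["xyz"]); A=R.from_quat(m["orientation"]).as_matrix()
    v=(X-o)@A
    if c=="wrist":
        r=np.linalg.norm(v[:,:2],axis=1)+1e-12; u=v[:,:2]/r[:,None]*np.arctan2(r,v[:,2])[:,None]
    else: u=v[:,:2]/v[:,2:]
    return u*[m["fx"],m["fy"]]+[m["cx"],m["cy"]]
def rows(target,rotv_world_z=0.0):
    "shift in mm along current commanded tool axes to world target"
    p,Rt=pose(); print("dp",np.round(1000*Rt.T@(np.array(target)-p),1),"yaw",np.round(np.degrees(np.arctan2(Rt[1,0],Rt[0,0])),1))
def save(c,n):
    im=robot.camera(c); cv2.imwrite(f"pics/{n}.png",im[:,:,::-1]); return im
E
python3 - <<'E'
from h import *
np.set_printoptions(precision=3,suppress=True)
print("side fresh",at("side",[[325,263],[373,259],[361,308],[358,234]],.03)[:,:2].tolist())
print("scene fresh",at("scene",[[308,179],[272,182],[297,158],[275,195]],.03)[:,:2].tolist())
print("bucket rim",at("side",[[229,138]],.14),at("scene",[[433,263]],.14))
print("lid scene",at("scene",[[243,211],[300,198],[329,257],[278,280]],.112)) 
print("lid side",at("side",[[301,150],[324,138],[372,178],[335,195]],.112))
print("front side",at("side",[[261,168],[298,219]],.097))
print("spent",at("side",[[293,181],[304,189],[242,203]],.09),at("scene",[[332,232],[323,220]],.09))
rows((0.5,0.1,.4)); print(pose()[1])
E
```

```text
side fresh [[0.472890759344018, -0.16495610139695327], [0.5918047939129387, -0.23357515969176434], [0.4583324115389199, -0.33591860482990477], [0.6214304309952322, -0.133668653130126]]
scene fresh [[0.47870381352082503, -0.1725466226311012], [0.5963484291844745, -0.22139568867699422], [0.4439802375301306, -0.3241989370905406], [0.6200695606063463, -0.14465636615575028]]
bucket rim [[0.484 0.415 0.14 ]] [[0.481 0.422 0.14 ]]
lid scene [[ 0.771 -0.014  0.112]
 [ 0.605  0.014  0.112]
 [ 0.657  0.262  0.112]
 [ 0.793  0.264  0.112]]
lid side [[ 0.67   0.238  0.112]
 [ 0.782  0.252  0.112]
 [ 0.764 -0.028  0.112]
 [ 0.616 -0.024  0.112]]
front side [[ 0.512  0.247  0.097]
 [ 0.474 -0.031  0.097]]
spent [[0.565 0.133 0.09 ]
 [0.571 0.078 0.09 ]
 [0.379 0.135 0.09 ]] [[0.59  0.168 0.09 ]
 [0.586 0.112 0.09 ]]
dp [-458.7 -402.2 -177.4] yaw 165.4
[[-0.968  0.252  0.   ]
 [ 0.252  0.968 -0.   ]
 [-0.    -0.    -1.   ]]
```

```bash
python3 -m jog '{"dp":[[-40,-35,-30],[-80,-70,-60],[-120,-105,-90],[-160,-140,-120],[-200,-175,-150],[-240,-210,-157],[-280,-245,-157],[-320,-280,-157],[-360,-315,-157],[-400,-350,-157],[-434,-388,-157],[-434,-388,-157]],"delta_rot":[[0,0,0],[0,0,0],[0,0,0],[0,0,0],[0,0,0],[0,0,0],[0,0,-0.08],[0,0,-0.08],[0,0,-0.08],[0,0,-0.08],[0,0,-0.08],[0,0,-0.08]],"gripper":[1,1,1,1,1,1,1,1,1,1,1,1]}'; python3 -m jog '{"dp":[[0,0,0],[0,0,0]],"delta_rot":[[0,0,0],[0,0,0]],"gripper":[1,1]}'
python3 - <<'E'
from h import *
print(pose()); im=save("wrist","w0")
for n in ("fresh0","spent0","drawer_front","recess0","germinator","bucket"):
    print(n,[(round(d["score"],2),[round(v) for v in d["rect"]]) for d in robot.search_frame(n,"wrist")][:7])
E
```

```text
time: 2.1
position: [0.471, 0.1336, 0.3797]
tool_rot: [0.087, 0.996, 0.0, 0.0]
ft_force: [1.8, -0.0, -0.4]
grip_width: 0.0871
grip_force: 0.0
time: 2.3
position: [0.4705, 0.1346, 0.3791]
tool_rot: [0.089, 0.996, 0.0, -0.0]
ft_force: [0.5, 0.8, 0.7]
grip_width: 0.087
grip_force: 0.0
(array([0.47048755, 0.13457282, 0.37910303]), array([[-9.84210207e-01,  1.77001588e-01, -8.40509350e-04],
       [ 1.77001115e-01,  9.84210463e-01,  6.07328747e-04],
       [ 9.34736249e-04,  4.48968059e-04, -9.99999462e-01]]))
fresh0 [(0.89, [149, 172, 180, 214]), (0.86, [82, 180, 111, 215]), (0.54, [177, 240, 216, 263])]
spent0 [(0.65, [293, 209, 321, 251]), (0.57, [338, 99, 379, 129])]
drawer_front [(0.66, [235, 170, 412, 264]), (0.54, [437, 92, 551, 204])]
recess0 [(0.85, [229, 170, 409, 266]), (0.67, [82, 178, 114, 214])]
germinator [(0.96, [231, 170, 413, 331]), (0.43, [232, 167, 409, 266])]
bucket [(0.76, [435, 93, 553, 201]), (0.15, [230, 169, 415, 332])]
```

View pics/w0.png

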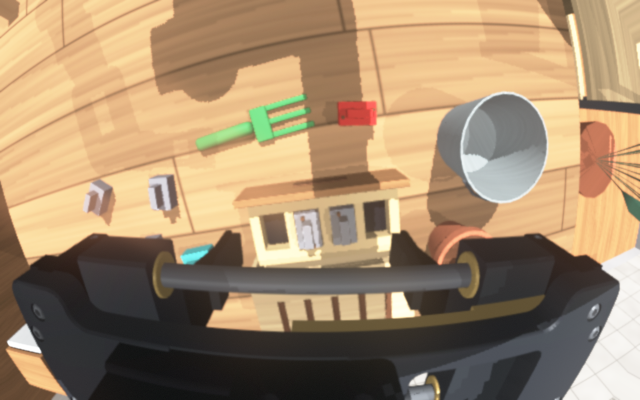

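Run:
```python
import cv2
im=cv2.imread("pics/w0.png"); c=im[165:275,225:420]
cv2.imwrite("pics/w0c.png",cv2.resize(c,None,fx=4,fy=4,interpolation=cv2.INTER_CUBIC))
```

```text
(no output)
```

View pics/w0c.png

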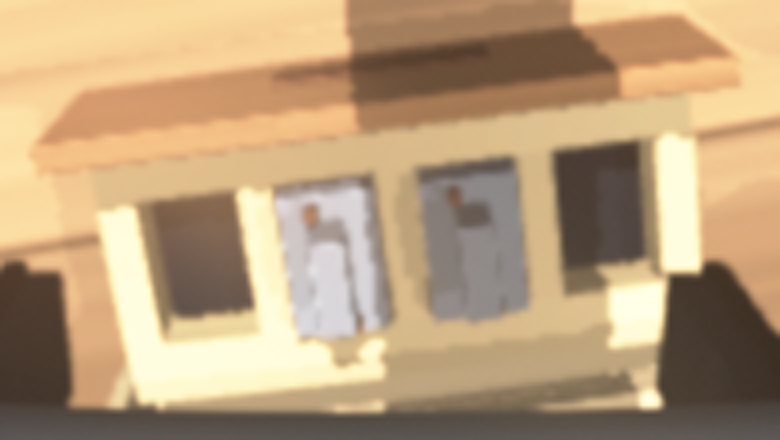

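```bash
cat > box.py <<'E'
from h import *
from scipy.optimize import least_squares
def fit(px,L,P):
    def X(q):
        c,s=np.cos(q[2]),np.sin(q[2]); return np.c_[q[0]+c*L[:,0]-s*L[:,1],q[1]+s*L[:,0]+c*L[:,1],L[:,2]]
    r=least_squares(lambda q:(proj("wrist",X(q),P)-px).ravel(),[.57,.12,-.17])
    return r.x,r.fun.reshape(-1,2)
E
python3 - <<'E'
from box import *
np.set_printoptions(precision=2,suppress=True)
c=np.array([[35,150],[740,77],[140,205],[240,192],[258,328],[160,338],[555,152],[655,137],[667,270],[567,293]])/4+[224.6,164.6]
m=lambda y:[[-.033,y-.022,.06],[-.033,y+.022,.06],[.033,y+.022,.06],[.033,y-.022,.06]]
L=np.array([[-.072,-.137,.097],[-.072,.137,.097]]+m(-.087)+m(.087))
P=pose(); x,e=fit(c,L,P); print("row centre",x.round(4),np.degrees(x[2])); print(e)
a=x[2]; u=np.array([-np.sin(a),np.cos(a)])
for k in range(4): print("recess",k,(x[:2]+u*(k-1.5)*.058).round(4))
b=x[:2]+np.array([np.cos(a),np.sin(a)])*(-.072); print("front",b)
# spents, pod corners at z=.072
print("spent top corners",at("wrist",np.array([[275,188],[372,177],[390,335],[300,345],[415,170],[515,160],[530,308],[435,320]])/4+[224.6,164.6],.072,P))
rows((.6,-.1,.4))
E
```

```text
row centre [ 0.58  0.14 -0.05] -2.759913373239124
[[-1.13 -1.24]
 [ 1.25 -4.46]
 [-1.26 -0.93]
 [-0.32 -0.69]
 [ 1.23  1.53]
 [ 0.75  1.55]
 [-0.29 -0.08]
 [ 0.82  0.48]
 [-0.43  3.85]
 [-0.47  1.44]]
recess 0 [0.57 0.05]
recess 1 [0.58 0.11]
recess 2 [0.58 0.16]
recess 3 [0.58 0.22]
front [0.51 0.14]
spent top corners [[0.54 0.09 0.07]
 [0.54 0.13 0.07]
 [0.61 0.12 0.07]
 [0.61 0.08 0.07]
 [0.54 0.14 0.07]
 [0.55 0.18 0.07]
 [0.61 0.18 0.07]
 [0.61 0.14 0.07]]
dp [-169.1 -210.8  -20.6] yaw 170.1
```

```bash
cat > ov.py <<'E'
from h import *
def boxpts(q):
    a=q[2]; c,s=np.cos(a),np.sin(a); ls=[]
    def rect(x0,x1,y0,y1,z): return [(x0,y0,z),(x1,y0,z),(x1,y1,z),(x0,y1,z)]
    R_=[rect(-.072,-.060,-.137,.137,.097)]+[rect(-.033,.033,(k-1.5)*.058-.022,(k-1.5)*.058+.022,.06) for k in range(4)]
    for r in R_:
        r=np.array(r); ls.append(np.c_[q[0]+c*r[:,0]-s*r[:,1],q[1]+s*r[:,0]+c*r[:,1],r[:,2]])
    return ls
def overlay(c,im,q,win,f,P=None):
    x0,y0,x1,y1=win; big=cv2.resize(im[y0:y1,x0:x1],None,fx=f,fy=f,interpolation=cv2.INTER_CUBIC)
    for r in boxpts(q):
        p=((proj(c,r,P)-[x0,y0]+.5)*f).round().astype(int); cv2.polylines(big,[p],True,(0,0,255),1)
    return big
E
python3 - <<'E'
from ov import *
q=[.577,.137,-.048]
from box import *
c=np.array([[35,150],[740,77],[140,205],[240,192],[258,328],[160,338],[555,152],[655,137],[667,270],[567,293]])/4+[224.6,164.6]
m=lambda y:[[-.033,y-.022,.06],[-.033,y+.022,.06],[.033,y+.022,.06],[.033,y-.022,.06]]
L=np.array([[-.072,-.137,.097],[-.072,.137,.097]]+m(-.087)+m(.087))
q,_=fit(c,L,pose()); print(q.tolist())
a=overlay("side",cv2.imread("pics/side0.png"),q,(240,150,350,240),4)
b=overlay("scene",cv2.imread("pics/scene0.png"),q,(295,180,390,270),4)
w=overlay("wrist",cv2.imread("pics/w0.png"),q,(225,165,420,225),4,pose())
o=np.zeros((600,820,3),np.uint8); o[:360,:380]=b; o[:360,380:820]=a; o[360:600,:780]=w
cv2.imwrite("pics/ov0.png",o[:, :800])
E
```

```text
[0.5791217513945335, 0.13499278400122736, -0.048169575432845876]
```

View pics/ov0.png

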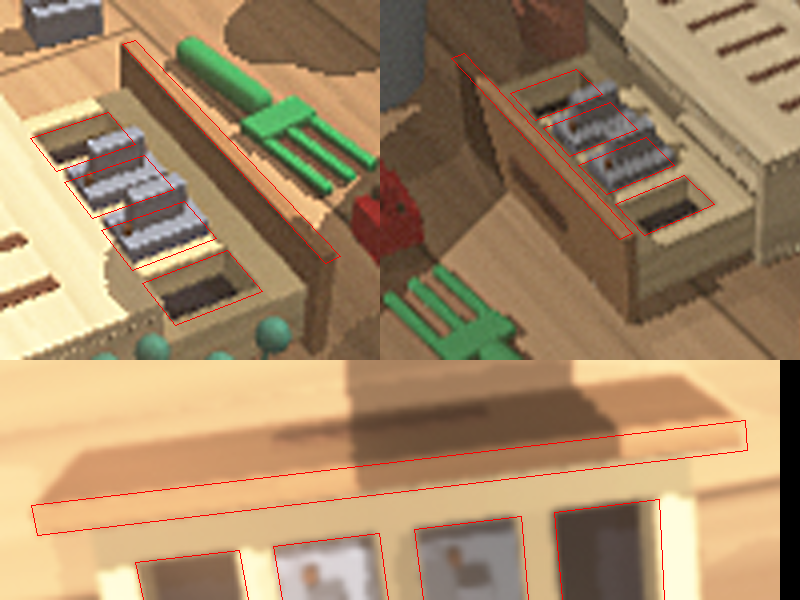

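```bash
python3 -m jog '{"dp":[[-20,4,-0],[-40,8,40],[-73,14.6,90],[-73,14.6,130],[-73,14.6,159],[-73,14.6,159],[-73,14.6,159]],"delta_rot":[[0,0,-0.12],[0,0,-0.124],[0,0,-0.124],[0,0,-0.124],[0,0,-0.124],[0,0,-0.124],[0,0,-0.124]],"gripper":[0.15,0.15,0.15,0.15,0.15,0.15,0.15]}'
python3 - <<'E'
from ov import *
P=pose(); print(P[0]); im=save("wrist","w1")[:,:,::-1]
b=overlay("wrist",im,[0.57912,0.13499,-0.04817],(215,130,415,270),4,P)
cv2.imwrite("pics/w1c.png",b)
for n in ("bucket","spent0"):
    print(n,[(round(d["score"],2),[round(v) for v in d["rect"]]) for d in robot.search_frame(n,"wrist")][:4])
E
```

```text
time: 3.35
position: [0.5449, 0.1378, 0.2207]
tool_rot: [0.025, 1.0, 0.0, -0.0]
ft_force: [0.8, -1.0, -0.7]
grip_width: 0.0505
grip_force: 0.0
[0.54485536 0.13776396 0.22067786]
bucket [(0.58, [477, 55, 630, 212]), (0.43, [171, 145, 448, 264]), (0.35, [316, 189, 358, 243])]
spent0 [(0.95, [321, 190, 360, 244]), (0.93, [348, 35, 406, 80]), (0.83, [265, 184, 304, 247])]
```

View pics/w1c.png

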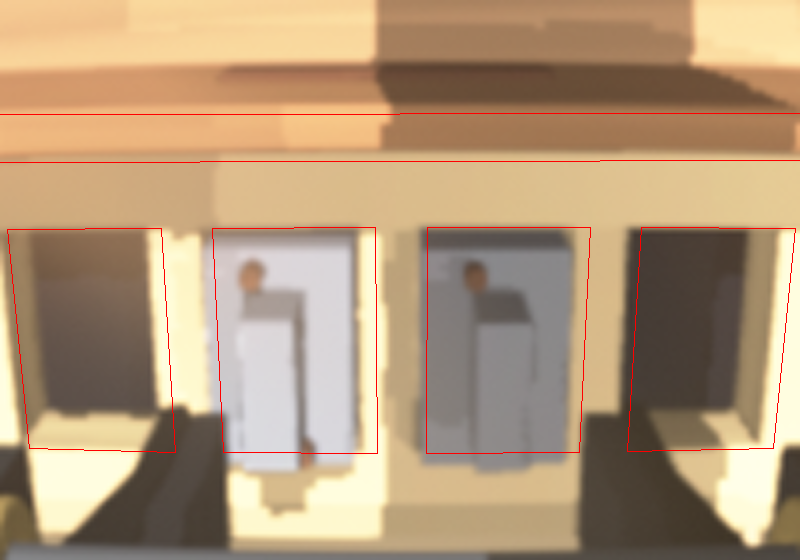

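Run:
```python
from box import *
np.set_printoptions(precision=4,suppress=True)
P=pose(); f=lambda a:np.array(a)/4+[214.5,129.5]
c=f([[150,230],[207,234],[362,232],[417,232],[573,232],[628,232],[780,231]])
y=lambda k,s:[-.033,(k-1.5)*.058+s*.022,.06]
L=np.array([y(0,1),y(1,-1),y(1,1),y(2,-1),y(2,1),y(3,-1),y(3,1)])
x,e=fit(c,L,P); print(x,np.degrees(x[2])); print(e)
print(at("wrist",f([[207,242],[357,242],[360,465],[213,468]]),.072,P))
print(at("wrist",f([[420,247],[572,245],[570,462],[420,465]]),.072,P))
print("fin1 top",at("wrist",f([[237,320],[293,320],[300,468],[248,470]]),.1,P)); print("fin2",at("wrist",f([[475,322],[530,322],[532,465],[480,470]]),.1,P))
t=np.array([[477,133],[630,133],[553,55],[553,212]]); print("bucket",at("wrist",t,.14,P))
```

```text
[ 0.5829  0.1316 -0.0481] -2.7580592621623556
[[ 0.3766  0.6544]
 [-1.3249 -0.4286]
 [ 0.274  -0.1047]
 [-0.4993 -0.132 ]
 [ 1.0092 -0.1254]
 [-0.0943 -0.0948]
 [ 0.2815  0.3325]]
[[0.5472 0.0856 0.072 ]
 [0.5493 0.125  0.072 ]
 [0.6129 0.1219 0.072 ]
 [0.6122 0.0807 0.072 ]]
[[0.5514 0.1413 0.072 ]
 [0.5528 0.1812 0.072 ]
 [0.6153 0.1802 0.072 ]
 [0.6137 0.1385 0.072 ]]
fin1 top [[0.56   0.0961 0.1   ]
 [0.5607 0.1098 0.1   ]
 [0.6001 0.1084 0.1   ]
 [0.6002 0.0951 0.1   ]]
fin2 [[0.5634 0.1537 0.1   ]
 [0.564  0.1671 0.1   ]
 [0.6023 0.167  0.1   ]
 [0.6029 0.1538 0.1   ]]
bucket [[0.4875 0.2794 0.14  ]
 [0.4749 0.5242 0.14  ]
 [0.4066 0.3732 0.14  ]
 [0.5662 0.3859 0.14  ]]
```

```bash
python3 -m jog '{"dp":[[-37,-33,20],[-37,-33,60],[-37,-33,100],[-37,-33,125],[-37,-33,143],[-37,-33,143],[-37,-33,143],[-37,-33,143],[-37,-33,143],[-37,-33,143]],"delta_rot":[[0,0,0],[0,0,0],[0,0,0],[0,0,0],[0,0,0],[0,0,0],[0,0,0],[0,0,0],[0,0,0],[0,0,0]],"gripper":[0.15,0.15,0.15,0.15,0.15,0.15,-1,-1,-1,-1]}' 20; python3 -m jog '{"dp":[[0,0,-10],[0,0,-30],[0,0,-60],[0,0,-100],[0,0,-140],[0,0,-140]],"delta_rot":[[0,0,0],[0,0,0],[0,0,0],[0,0,0],[0,0,0],[0,0,0]],"gripper":[-1,-1,-1,-1,-1,-1]}'
python3 - <<'E'
from h import *
rows((.482,.440,.22))
E
```

```text
time: 4.5
position: [0.5807, 0.1024, 0.0785]
tool_rot: [0.025, 1.0, 0.0, 0.001]
ft_force: [-0.0, 0.1, -0.0]
grip_width: 0.0256
grip_force: 0.0
time: 5.1
position: [0.584, 0.1024, 0.2242]
tool_rot: [0.025, 1.0, 0.0, 0.007]
ft_force: [0.3, 0.0, -0.3]
grip_width: 0.0131
grip_force: 20.0
dp [119.  332.    2.7] yaw 177.1
```

Run:
```python
from h import *
im=save("wrist","w2"); 
b=cv2.resize(im[130:300,180:460,::-1],None,fx=2.8,fy=2.8); cv2.imwrite("pics/w2c.png",b)
```

```text
(no output)
```

View pics/w2c.png

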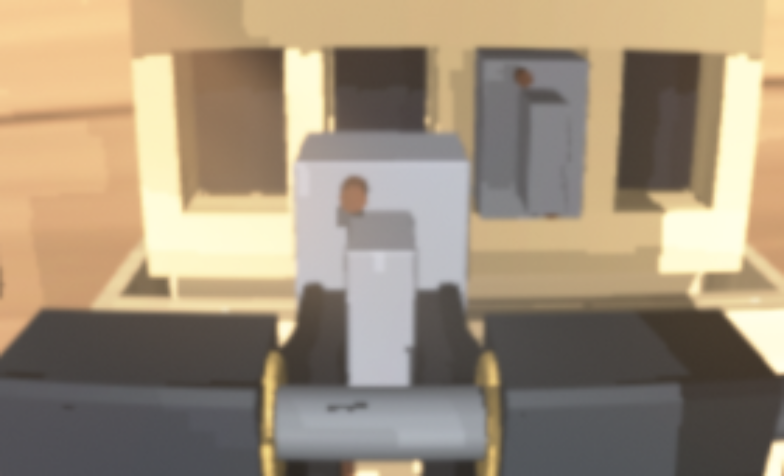

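The pod is held and recess1 is empty. To the bucket.

```bash
python3 -m jog '{"dp":[[16,45,-10],[32,90,-10],[48,135,-10],[65,180,-10],[82,225,-10],[98,270,-10],[114,315,-10],[119,332,-10],[119,332,30],[119,332,75],[119,332,118],[119,332,118]],"delta_rot":[[0,0,0],[0,0,0],[0,0,0],[0,0,0],[0,0,0],[0,0,0],[0,0,0],[0,0,0],[0,0,0],[0,0,0],[0,0,0],[0,0,0]],"gripper":[-1,-1,-1,-1,-1,-1,-1,-1,-1,-1,-1,-1]}'; python3 -m jog '{"dp":[[0,0,0],[0,0,0],[0,0,0],[0,0,-30],[0,0,-75],[0,0,-120],[0,0,-140]],"delta_rot":[[0,0,0],[0,0,0],[0,0,0],[0,0,0],[0,0,0],[0,0,0],[0,0,0]],"gripper":[0.1,0.1,0.1,0.1,0.1,0.1,0.1]}';  python3 - <<'E'
from h import *
rows((.5835,.160,.2)); rows((.5835,.160,.079)); im=save("wrist","w3"); im=save("scene","s3")
E
```

```text
time: 6.35
position: [0.4725, 0.4357, 0.0914]
tool_rot: [0.026, 1.0, -0.005, -0.007]
ft_force: [-1.3, -0.4, -1.4]
grip_width: 0.0137
grip_force: 20.0
time: 7.05
position: [0.4806, 0.4416, 0.2472]
tool_rot: [0.025, 1.0, 0.004, 0.005]
ft_force: [0.8, 0.2, 0.5]
grip_width: 0.0475
grip_force: 0.0
dp [-116.6 -276.4   46.3] yaw 177.1
dp [-115.4 -277.3  167.3] yaw 177.1
```

View pics/w3.png

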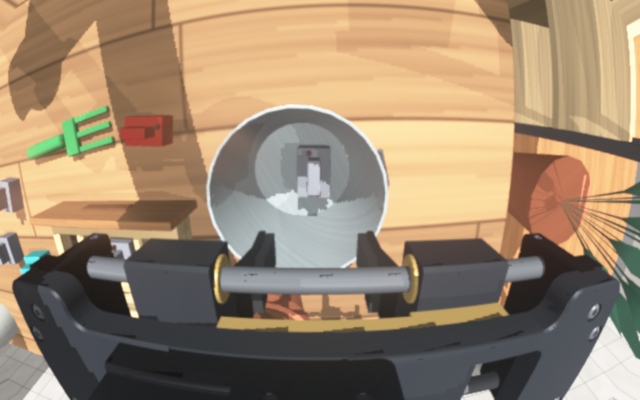

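Pod 1 is on the bucket floor (315,180), bucket upright. Now spent2.

```bash
python3 -m jog '{"dp":[[-19,-45,0],[-38,-90,0],[-57,-135,0],[-76,-180,20],[-94,-225,40],[-113,-270,60],[-115.5,-277,100],[-115.5,-277,140],[-115.5,-277,167],[-115.5,-277,167],[-115.5,-277,167],[-115.5,-277,167]],"delta_rot":[[0,0,0],[0,0,0],[0,0,0],[0,0,0],[0,0,0],[0,0,0],[0,0,0],[0,0,0],[0,0,0],[0,0,0],[0,0,0],[0,0,0]],"gripper":[0.1,0.1,0.1,0.1,0.1,0.1,0.1,0.1,0.1,0.1,0.1,0.1]}';python3 -m jog '{"dp":[[0,0,0],[0,0,0],[0,0,0],[0,0,0],[0,0,0],[0,0,0],[0,0,0]],"delta_rot":[[0,0,0],[0,0,0],[0,0,0],[0,0,0],[0,0,0],[0,0,0],[0,0,0]],"gripper":[-1,-1,-1,-1,-1,-1,-1]}';python3 -m jog '{"dp":[[0,0,-10],[0,0,-30],[0,0,-60],[0,0,-100],[0,0,-140],[0,0,-140]],"delta_rot":[[0,0,0],[0,0,0],[0,0,0],[0,0,0],[0,0,0],[0,0,0]],"gripper":[-1,-1,-1,-1,-1,-1]}'
python3 - <<'E'
from h import *
rows((.482,.396,.22))
P0=(np.array([0.4806,0.4416,0.2472]),R.from_quat([.025,1,.004,.005]).as_matrix())
print(at("wrist",[[208,190],[387,190],[297,104],[297,272]],.14,P0),at("wrist",[[315,180]],.066,P0))
E
```

```text
time: 8.35
position: [0.5802, 0.1578, 0.0739]
tool_rot: [0.025, 1.0, 0.0, 0.001]
ft_force: [0.2, -0.4, 0.1]
grip_width: 0.0481
grip_force: 0.0
time: 9.05
position: [0.5794, 0.1582, 0.0722]
tool_rot: [0.026, 1.0, 0.001, 0.0]
ft_force: [0.0, 3.8, -1.0]
grip_width: 0.0135
grip_force: 19.8
time: 9.65
position: [0.5832, 0.157, 0.2191]
tool_rot: [0.025, 1.0, -0.0, 0.006]
ft_force: [0.3, 0.1, -1.1]
grip_width: 0.0137
grip_force: 20.0
dp [113.1 233.5  -2.3] yaw 177.1
[[0.46786494 0.34279059 0.14      ]
 [0.47663808 0.50781488 0.14      ]
 [0.39660082 0.43060648 0.14      ]
 [0.55634208 0.42010012 0.14      ]] [[0.48148572 0.44226649 0.066     ]]
```

```bash
python3 -m jog '{"dp":[[22,46,-5],[44,92,-5],[66,138,-5],[88,184,-5],[110,230,-5],[119,239,-5],[119,239,30],[119,239,75],[119,239,112],[119,239,118],[119,239,118]],"delta_rot":[[0,0,0],[0,0,0],[0,0,0],[0,0,0],[0,0,0],[0,0,0],[0,0,0],[0,0,0],[0,0,0],[0,0,0],[0,0,0]],"gripper":[-1,-1,-1,-1,-1,-1,-1,-1,-1,-1,-1]}'; python3 -m jog '{"dp":[[0,0,0],[0,0,0],[0,0,0],[0,0,-30],[0,0,-75],[0,0,-120],[0,0,-150]],"delta_rot":[[0,0,0],[0,0,0],[0,0,0],[0,0,0],[0,0,0],[0,0,0],[0,0,0]],"gripper":[0.1,0.1,0.1,0.1,0.1,0.1,0.1]}';  python3 - <<'E'
from h import *
rows((.44,-.22,.36)); im=save("wrist","w4")
for n in ("spent0","bucket"): print(n,[(round(d["score"],2),[round(v) for v in d["rect"]]) for d in robot.search_frame(n,"wrist")][:5])
E
```

```text
time: 10.75
position: [0.4719, 0.4009, 0.093]
tool_rot: [0.026, 1.0, -0.001, -0.002]
ft_force: [0.8, -0.0, -0.7]
grip_width: 0.014
grip_force: 20.0
time: 11.45
position: [0.4738, 0.403, 0.2493]
tool_rot: [0.025, 1.0, 0.002, 0.003]
ft_force: [0.8, -0.1, 0.7]
grip_width: 0.0472
grip_force: 0.0
dp [   1.6 -623.5 -113. ] yaw 177.1
spent0 [(0.76, [146, 117, 198, 150]), (0.71, [329, 146, 363, 201]), (0.55, [295, 151, 329, 198])]
bucket [(0.92, [245, 113, 432, 269]), (0.63, [46, 200, 223, 296]), (0.34, [40, 107, 139, 160])]
```

```bash
python3 -m jog '{"dp":[[-5,-48,-10],[-10,-96,-20],[-15,-144,-30],[-20,-192,-40],[-25,-240,-50],[-30,-288,-60],[-35,-336,-70],[-40,-384,-80],[-45,-432,-90],[-50,-480,-100],[-54,-528,-100],[-57,-576,-100]],"delta_rot":[[0,0,0],[0,0,0],[0,0,0],[0,0,0],[0,0,0],[0,0,0],[0,0,0],[0,0,0],[0,0,0],[0,0,0],[0,0,0],[0,0,0]],"gripper":[0.1,0.1,0.1,0.1,0.1,0.1,0.1,0.1,0.1,0.1,0.1,0.1]}'; python3 -m jog '{"dp":[[0,-48,0],[0,-55,0],[0,-55,0],[0,-55,0]],"delta_rot":[[0,0,0],[0,0,0],[0,0,0],[0,0,0]],"gripper":[0.1,0.1,0.1,0.1]}';  python3 - <<'E'
from h import *
im=save("wrist","w5"); P=pose(); print(P[0])
for d in robot.search_frame("fresh0","wrist")[:6]:
    r=d["rect"]; print(round(d["score"],2),[round(v) for v in r],at("wrist",[[(r[0]+r[2])/2,(r[1]+r[3])/2]],.035,P).round(3))
E
```

```text
time: 12.8
position: [0.4994, -0.1776, 0.3435]
tool_rot: [0.025, 1.0, 0.0, -0.001]
ft_force: [0.6, -0.6, -0.4]
grip_width: 0.0479
grip_force: 0.0
time: 13.2
position: [0.4968, -0.2296, 0.3433]
tool_rot: [0.025, 1.0, 0.001, -0.001]
ft_force: [0.8, -0.5, 0.4]
grip_width: 0.0476
grip_force: 0.0
[ 0.49705308 -0.22913139  0.34363818]
0.94 [356, 213, 401, 246] [[ 0.612 -0.13   0.035]]
0.84 [227, 120, 273, 163] [[ 0.458 -0.327  0.035]]
0.73 [309, 199, 332, 240] [[ 0.59  -0.225  0.035]]
0.68 [344, 126, 374, 170] [[ 0.477 -0.161  0.035]]
0.66 [407, 81, 518, 118] [[0.4   0.013 0.035]]
```

View pics/w5.png

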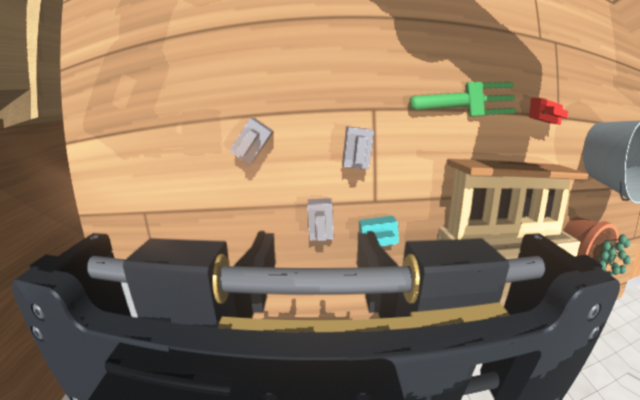

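Run:
```python
import cv2
im=cv2.imread("pics/w5.png"); cv2.imwrite("pics/w5c.png",cv2.resize(im[110:250,220:400],None,fx=4,fy=4,interpolation=cv2.INTER_CUBIC))
```

```text
(no output)
```

View pics/w5c.png

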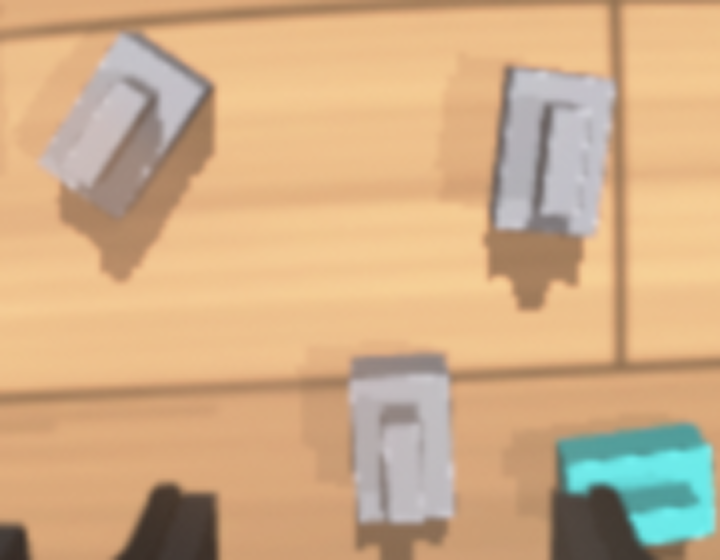

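```bash
cat > pod.py <<'E'
from h import *
def podfit(px,P,z=.034):
    X=at("wrist",px,z,P)[:,:2]; c=X.mean(0)
    L=[np.linalg.norm(X[(i+1)%4]-X[i]) for i in range(4)]
    d=(X[3]-X[0])+(X[2]-X[1]); yaw=np.degrees(np.arctan2(d[1],d[0]))
    return c.round(4),round(yaw,1),np.round(L,3)
E
python3 - <<'E'
from pod import *
P=pose()
for n,c in dict(A=[[512,68],[613,80],[595,235],[495,228]],B=[[350,375],[447,373],[453,517],[358,522]],C=[[128,32],[212,88],[122,216],[42,160]]).items():
    print(n,podfit(np.array(c)/4+[219.5,109.5],P))
rows((.478,-.166,.2));rows((.478,-.166,.039)); print(robot.get_obs()["q"])
E
```

```text
A (array([ 0.477 , -0.1625]), np.float64(-7.8), array([0.039, 0.061, 0.039, 0.062]))
B (array([ 0.5939, -0.2262]), np.float64(0.1), array([0.039, 0.062, 0.039, 0.064]))
C (array([ 0.4571, -0.3268]), np.float64(-39.5), array([0.039, 0.061, 0.039, 0.061]))
dp [ 22.2  61.9 144. ] yaw 177.2
dp [ 22.   61.7 305. ] yaw 177.2
[-6.36047207e-01  2.99829987e-01  1.46249169e+00  4.34411189e-04
  1.38067871e+00 -2.15803137e+00]
```

```bash
python3 -m jog '{"dp":[[15,40,20],[23.3,65.5,60],[23.3,65.5,110],[23.3,65.5,160],[23.3,65.5,210],[23.3,65.5,255],[23.3,65.5,285],[23.3,65.5,305.5],[23.3,65.5,305.5],[23.3,65.5,305.5],[23.3,65.5,305.5]],"delta_rot":[[0,0,0.087],[0,0,0.087],[0,0,0.087],[0,0,0.087],[0,0,0.087],[0,0,0.087],[0,0,0.087],[0,0,0.087],[0,0,0.087],[0,0,0.087],[0,0,0.087]],"gripper":[0.1,0.1,0.1,0.1,0.1,0.1,0.1,0.1,0.1,0.1,0.1]}'; python3 -m jog '{"dp":[[0,0,0],[0,0,0],[0,0,0],[0,0,0],[0,0,0],[0,0,0],[0,0,0]],"delta_rot":[[0,0,0],[0,0,0],[0,0,0],[0,0,0],[0,0,0],[0,0,0],[0,0,0]],"gripper":[-1,-1,-1,-1,-1,-1,-1]}' 30;  python3 - <<'E'
from h import *
q=np.array([.582,.1316]);u=np.array([.0481,.9988])
rows((*(q-u*.087),.20)); print(pose()[1].round(3))
E
```

```text
time: 14.4
position: [0.4786, -0.1643, 0.0402]
tool_rot: [0.068, 0.998, -0.001, 0.001]
ft_force: [0.4, 0.5, 0.7]
grip_width: 0.0475
grip_force: 0.0
time: 15.1
position: [0.4773, -0.1643, 0.0386]
tool_rot: [0.069, 0.998, 0.0, -0.0]
ft_force: [0.3, -0.1, -1.5]
grip_width: 0.0141
grip_force: 30.0
dp [ -70.7  220.8 -161.4] yaw 172.1
[[-0.991  0.137 -0.   ]
 [ 0.137  0.991  0.   ]
 [ 0.     0.    -1.   ]]
```

```bash
python3 -m jog '{"dp":[[0,0,-20],[0,0,-60],[0,0,-110],[-16,50,-150],[-32,100,-161],[-48,150,-161],[-64,200,-161],[-70.7,220.8,-150],[-70.7,220.8,-110],[-70.7,220.8,-82],[-70.7,220.8,-82],[-70.7,220.8,-82]],"delta_rot":[[0,0,0],[0,0,0],[0,0,0],[0,0,-0.03],[0,0,-0.06],[0,0,-0.089],[0,0,-0.089],[0,0,-0.089],[0,0,-0.089],[0,0,-0.089],[0,0,-0.089],[0,0,-0.089]],"gripper":[-1,-1,-1,-1,-1,-1,-1,-1,-1,-1,-1,-1]}';  python3 - <<'E'
from ov import *
P=pose(); print(P); im=save("wrist","w6")[:,:,::-1]
q=[.582,.1316,-.0481]
rows((.5778,.0447,.12))
cv2.imwrite("pics/w6c.png",overlay("wrist",im,q,(210,130,410,275),4,P))
E
```

```text
time: 16.3
position: [0.5776, 0.0446, 0.1205]
tool_rot: [0.024, 1.0, 0.0, -0.001]
ft_force: [-0.1, 0.2, -1.4]
grip_width: 0.0141
grip_force: 30.0
(array([0.57755462, 0.04462544, 0.12052512]), array([[-9.98803031e-01,  4.88917808e-02, -1.44850652e-03],
       [ 4.88916246e-02,  9.98804079e-01,  1.43095321e-04],
       [ 1.45377041e-03,  7.21042033e-05, -9.99998941e-01]]))
dp [0.8 0.3 1.6] yaw 177.2
```

View pics/w6c.png

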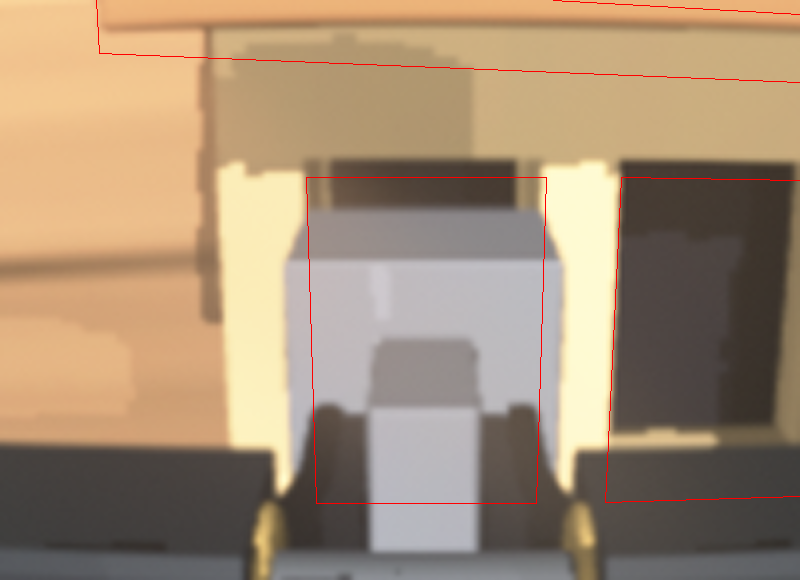

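Run:
```python
from h import *
P=(np.array([0.57755462, 0.04462544, 0.12052512]),pose()[1])
f=lambda a:np.array(a)/4+[209.5,129.5]
def loc(X): return np.round(1000*(X-P[0])@P[1],1)[:,:2]
print("pod top front",loc(at("wrist",f([[287,262],[562,262]]),.1159,P)),"bottom front",loc(at("wrist",f([[305,210],[540,210]]),.0819,P)))
print("mouth front",loc(at("wrist",f([[304,160],[545,160]]),.06,P)), "finntop front",loc(at("wrist",f([[370,407],[478,407]]),.1439,P)))
```

```text
pod top front [[ 31.8 -19.4]
 [ 31.8  18.9]] bottom front [[ 31.4 -20.1]
 [ 31.4  19. ]]
mouth front [[ 35.8 -22.2]
 [ 35.8  21.8]] finntop front [[21.4 -6.8]
 [21.4  6.2]]
```

```bash
python3 -m jog '{"dp":[[2.2,0,0],[2.2,0,10],[2.2,0,18],[2.2,0,22],[2.2,0,27],[2.2,0,32],[2.2,0,37],[2.2,0,41],[2.2,0,41]],"delta_rot":[[0,0,0],[0,0,0],[0,0,0],[0,0,0],[0,0,0],[0,0,0],[0,0,0],[0,0,0],[0,0,0]],"gripper":[-1,-1,-1,-1,-1,-1,-1,-1,-1]}'
```

```text
time: 17.25
position: [0.5752, 0.0448, 0.0791]
tool_rot: [0.024, 1.0, 0.0, -0.001]
ft_force: [-0.1, 0.1, -1.7]
grip_width: 0.014
grip_force: 30.0
```

```bash
python3 -m jog '{"dp":[[0,0,3],[0,0,6],[0,0,9],[0,0,12],[0,0,15],[0,0,16.5],[0,0,16.5],[0,0,16.5]],"delta_rot":[[0,0,0],[0,0,0],[0,0,0],[0,0,0],[0,0,0],[0,0,0],[0,0,0],[0,0,0]],"gripper":[-1,-1,-1,-1,-1,-1,-1,-1]}'
```

```text
time: 18.05
position: [0.5763, 0.0448, 0.0642]
tool_rot: [0.024, 1.0, -0.0, 0.001]
ft_force: [-0.9, -0.0, 5.0]
grip_width: 0.0138
grip_force: 30.0
```

```bash
python3 -m jog '{"dp":[[0,0,2],[0,0,3.5],[0,0,3.5]],"delta_rot":[[0,0,0],[0,0,0],[0,0,0]],"gripper":[-1,-1,-1]}';python3 -m jog '{"dp":[[0,0,-3],[0,0,-3],[0,0,-3],[0,0,-3],[0,0,-3],[0,0,-25],[0,0,-70],[0,0,-115],[0,0,-115]],"delta_rot":[[0,0,0],[0,0,0],[0,0,0],[0,0,0],[0,0,0],[0,0,0],[0,0,0],[0,0,0],[0,0,0]],"gripper":[0.1,0.1,0.1,0.1,0.1,0.1,0.1,0.1,0.1]}'
python3 - <<'E'
from h import *
P=pose(); print(P[0]); im=save("wrist","w7")
rows((.55,-.20,.25))
E
```

```text
time: 18.35
position: [0.5793, 0.0446, 0.0639]
tool_rot: [0.024, 1.0, -0.0, 0.004]
ft_force: [-1.9, 1.5, 21.8]
grip_width: 0.0136
grip_force: 30.0
time: 19.25
position: [0.5801, 0.0444, 0.1806]
tool_rot: [0.024, 1.0, -0.001, 0.006]
ft_force: [0.7, -0.8, -0.6]
grip_width: 0.0479
grip_force: 0.0
[0.58006353 0.04440399 0.18055902]
dp [  15.5 -245.7  -72.2] yaw 177.2
```

View pics/w7.png

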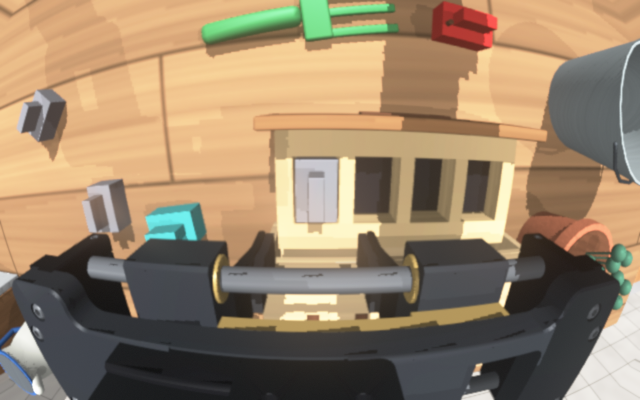

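Pod sits in recess0, deck flush with its top; recesses 1–3 are empty; B (108,207) and C (42,115) unmoved. I'll localise numerically now.

```bash
cat >> pod.py <<'E'
from scipy.optimize import minimize
def mask(im):  # im RGB; grey pods: low saturation
    h=cv2.cvtColor(im,cv2.COLOR_RGB2HSV); return ((h[...,1]<60)&(h[...,2]>70)).astype(np.uint8)
def corners(x,y,a):
    b=[(s*.031,t*.02,z) for s in(1,-1) for t in(1,-1) for z in(0,.034)]; f=[(s*.02,t*.007,z) for s in(1,-1) for t in(1,-1) for z in(.034,.062)]
    o=[]
    for L in(np.array(b),np.array(f)):
        c,s=np.cos(a),np.sin(a); o.append(np.c_[x+c*L[:,0]-s*L[:,1],y+s*L[:,0]+c*L[:,1],L[:,2]])
    return o
def fitpod(im,P,x,y,a):
    "x,y,a(rad) guess -> best silhouette fit, IoU"
    c0=proj("wrist",[[x,y,.03]],P)[0]; w=45; o=c0-w; F=4
    M=cv2.warpAffine(mask(im),np.array([[F,0,-o[0]*F],[0,F,-o[1]*F]]),(2*w*F,2*w*F),flags=cv2.INTER_LINEAR)
    n,lab,st,cen=cv2.connectedComponentsWithStats(M); k=1+np.argmin([np.linalg.norm(cen[i]-w*F)+(1e4 if st[i,4]<2000 else 0) for i in range(1,n)]); M=(lab==k).astype(np.uint8)
    def cost(q):
        S=np.zeros_like(M)
        for L in corners(*q):
            h=cv2.convexHull(((proj("wrist",L,P)-o+.5)*F).astype(np.float32)); cv2.fillConvexPoly(S,h.round().astype(np.int32),1)
        return 1-(S&M).sum()/max(1,(S|M).sum())
    best=min((minimize(cost,[x,y,a+d],method="Nelder-Mead",options=dict(initial_simplex=np.array([x,y,a+d])+np.array([[0,0,0],[.008,0,0],[0,.008,0],[0,0,.15]]))) for d in(0,.4,-.4)),key=lambda r:r.fun)
    return best.x.round(4),round(float(np.degrees(best.x[2])),1),round(1-best.fun,3)
def go(target,yaw):  # dp mm and delta_rot for straight-down tool at yaw (deg)
    p,Rt=pose(); a=np.radians(yaw); T=np.array([[np.cos(a),np.sin(a),0],[np.sin(a),-np.cos(a),0],[0,0,-1]])
    print("dp",np.round(1000*Rt.T@(np.array(target)-p),1),"rot",R.from_matrix(Rt.T@T).as_rotvec().round(3))
E
python3 - <<'E'
from pod import *
im=cv2.imread("pics/w5.png")[:,:,::-1].copy(); P=(np.array([.49705,-.22913,.34364]),R.from_quat([.0246,.9997,0.001,-.001]).as_matrix())
for g in ((.47,-.16,0),(.59,-.22,0),(.45,-.33,-.6)): print(fitpod(im,P,*g))
go((.56,-.22,.24),180)
E
```

```text
(array([ 0.4766, -0.1618, -0.1388]), -8.0, np.float64(0.95))
(array([ 0.594 , -0.2265, -0.0046]), -0.3, np.float64(0.963))
(array([ 0.4566, -0.3307, -0.6824]), -39.1, np.float64(0.889))
dp [   4.6 -265.2  -62.2] rot [-0.001  0.007 -0.049]
```

```bash
python3 -m jog '{"dp":[[1,-45,-50],[2,-90,-62],[3,-135,-62],[4,-180,-62],[5,-225,-62],[5,-265,-62],[5,-265,-62],[5,-265,-62]],"delta_rot":[[0,0.007,-0.049],[0,0.007,-0.049],[0,0.007,-0.049],[0,0.007,-0.049],[0,0.007,-0.049],[0,0.007,-0.049],[0,0.007,-0.049],[0,0.007,-0.049]],"gripper":[0.1,0.1,0.1,0.1,0.1,0.1,0.1,0.1]}'
python3 - <<'E'
from pod import *
P=pose(); im=save("wrist","w8")
x,a,s=fitpod(im,P,.594,-.226,0); print(x,a,s); go((x[0],x[1],.038),180+a)
print(fitpod(im,P,.457,-.328,-.68))
E
```

```text
time: 20.1
position: [0.5565, -0.22, 0.2346]
tool_rot: [0.001, 1.0, 0.001, -0.005]
ft_force: [0.3, 0.8, -0.3]
grip_width: 0.0478
grip_force: 0.0
[ 0.5937 -0.2269  0.0058] 0.3 0.971
dp [-39.   -8.6 196.5] rot [ 0.003 -0.01  -0.006]
(array([ 0.4561, -0.3307, -0.6659]), -38.2, np.float64(0.881))
```

```bash
python3 -m jog '{"dp":[[0,0,0],[0,0,0],[0,0,0]],"delta_rot":[[0,0,0],[0,0,0],[0,0,0]],"gripper":[0.1,0.1,0.1]}'
python3 - <<'E'
from pod import *
go((.5938,-.2267,.038),180)
E
```

```text
time: 20.45
position: [0.5579, -0.2184, 0.2368]
tool_rot: [-0.001, 1.0, 0.0, -0.004]
ft_force: [-0.3, -0.7, -0.3]
grip_width: 0.048
grip_force: 0.0
dp [-37.4  -8.4 198.5] rot [ 0.    -0.007  0.002]
```

```bash
python3 -m jog '{"dp":[[-37.4,-8.4,40],[-37.4,-8.4,90],[-37.4,-8.4,135],[-37.4,-8.4,170],[-37.4,-8.4,198.5],[-37.4,-8.4,198.5],[-37.4,-8.4,198.5],[-37.4,-8.4,198.5]],"delta_rot":[[0,-0.007,0.002],[0,-0.007,0.002],[0,-0.007,0.002],[0,-0.007,0.002],[0,-0.007,0.002],[0,-0.007,0.002],[0,-0.007,0.002],[0,-0.007,0.002]],"gripper":[0.1,0.1,0.1,0.1,0.1,0.1,0.1,0.1]}'; python3 -m jog '{"dp":[[0,0,0],[0,0,0],[0,0,0],[0,0,0],[0,0,0],[0,0,0],[0,0,0]],"delta_rot":[[0,0,0],[0,0,0],[0,0,0],[0,0,0],[0,0,0],[0,0,0],[0,0,0]],"gripper":[-1,-1,-1,-1,-1,-1,-1]}' 30;  python3 - <<'E'
from pod import *
go((.582,.1026,.2),177.24); go((.582,.1026,.125),177.24)
E
```

```text
time: 21.25
position: [0.5953, -0.2286, 0.0401]
tool_rot: [0.001, 1.0, -0.001, 0.002]
ft_force: [-0.6, -0.9, -0.2]
grip_width: 0.0476
grip_force: 0.0
time: 21.95
position: [0.5935, -0.2279, 0.0378]
tool_rot: [0.001, 1.0, 0.0, -0.0]
ft_force: [0.3, -0.2, -0.3]
grip_width: 0.0143
grip_force: 30.0
dp [  12.2  330.6 -162.1] rot [ 0.    -0.001  0.046]
dp [ 12.2 330.5 -87.1] rot [ 0.    -0.001  0.046]
```

```bash
python3 -m jog '{"dp":[[0,0,-40],[0,0,-85],[0,0,-130],[2,45,-162],[4,90,-162],[6,135,-162],[8,180,-162],[10,225,-162],[11,270,-162],[12,315,-162],[12.2,330.5,-130],[12.2,330.5,-87]],"delta_rot":[[0,0,0],[0,0,0],[0,0,0],[0,0,0.046],[0,0,0.046],[0,0,0.046],[0,0,0.046],[0,0,0.046],[0,0,0.046],[0,0,0.046],[0,0,0.046],[0,0,0.046]],"gripper":[-1,-1,-1,-1,-1,-1,-1,-1,-1,-1,-1,-1]}'; python3 -m jog '{"dp":[[0,0,0],[0,0,0],[0,0,0]],"delta_rot":[[0,0,0],[0,0,0],[0,0,0]],"gripper":[-1,-1,-1]}'
python3 - <<'E'
from ov import *
P=pose(); print(P[0]); im=save("wrist","w9")[:,:,::-1]
cv2.imwrite("pics/w9c.png",overlay("wrist",im,[.579,.1316,-.0481],(210,130,410,275),4,P))
g=cv2.cvtColor(im.copy(),cv2.COLOR_BGR2GRAY).astype(int)
c0=int(proj("wrist",[[.579,.1026,.06]],P)[0,0]); print(c0); print(g[150:200,c0-4:c0+5:4].T)
E
```

```text
time: 23.15
position: [0.584, 0.1057, 0.1266]
tool_rot: [0.022, 1.0, 0.0, 0.004]
ft_force: [1.0, -1.3, -1.2]
grip_width: 0.0138
grip_force: 30.0
time: 23.45
position: [0.5838, 0.1019, 0.1269]
tool_rot: [0.024, 1.0, 0.0, 0.002]
ft_force: [-0.1, 0.4, -1.3]
grip_width: 0.0135
grip_force: 30.0
[0.58378032 0.10189455 0.12687205]
316
[[154 155 155 155 154 154 155 155 155 155 155 155 154 154 155 153 136  93
   66  62  63  64  64  64  64  66  66  67  67  68  69  71  76  97 126 137
  139 139 139 140 140 141 141 141 141 142 149 172 191 190]
 [155 155 155 155 155 155 155 154 155 154 154 155 154 154 154 152 137  92
   65  61  62  62  62  62  62  63  63  64  64  65  66  67  74  94 124 136
  138 138 139 139 140 139 140 140 140 140 149 173 192 190]
 [154 155 155 155 154 155 155 154 154 154 154 155 154 154 154 152 136  92
   64  61  61  61  61  61  61  61  62  61  63  63  63  65  70  92 123 135
  137 137 137 138 138 139 139 139 139 140 148 172 191 191]]
```

View pics/w9c.png

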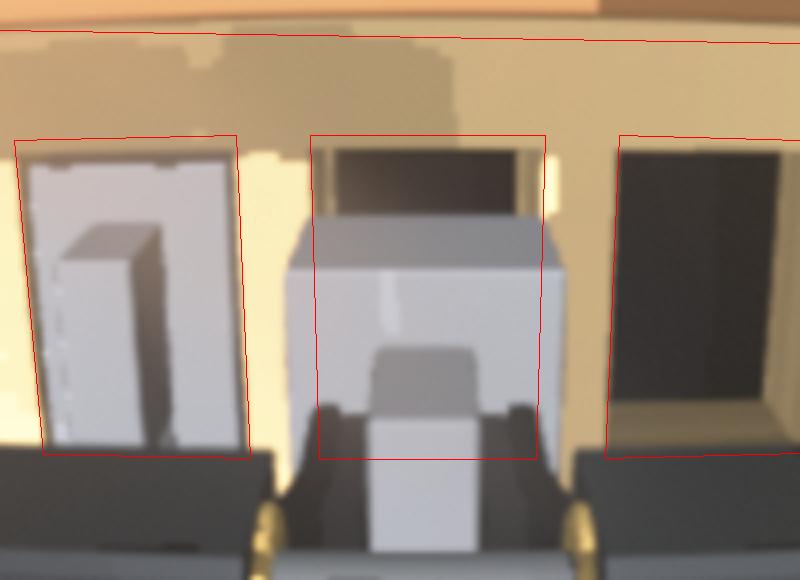

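```bash
cat >> pod.py <<'E'
def rel(P,zoff,rm,rb,rt,c=316):
    "edge rows of mouth front, pod bottom front, pod top front -> tool-x shift needed (mm)"
    z=P[0][2]; L=lambda px,h:(1000*(at("wrist",px,h,P)-P[0])@P[1])[0,0]
    a,b,t=L([[c,rm]],.06),L([[c,rb]],z-zoff),L([[c,rt]],z-zoff+.034)
    print("mouth",a.round(1),"pod",b.round(1),t.round(1),"shift",((a-33)-((b+t)/2-31)).round(1))
E
python3 - <<'E'
from pod import *
P=pose(); rel(P,.0378,166.7,183.3,196.7)
L=lambda px,h:(1000*(at("wrist",px,h,P)-P[0])@P[1])[:,1].round(1)
f=lambda a:np.array(a)/4+[209.5,129.5]
print(L(f([[310,150],[547,150]]),.06),L(f([[287,268],[563,268]]),P[0][2]-.0038)); go(P[0],177.24)
E
```

```text
mouth 36.6 pod 30.7 31.1 shift 3.7
[-21.7  22.8] [-19.4  19. ]
dp [0. 0. 0.] rot [ 0.     0.004 -0.001]
```

```bash
python3 -m jog '{"dp":[[3.7,0.5,0],[3.7,0.5,12],[3.7,0.5,20],[3.7,0.5,26],[3.7,0.5,32],[3.7,0.5,38],[3.7,0.5,43],[3.7,0.5,48],[3.7,0.5,48]],"delta_rot":[[0,0.004,0],[0,0.004,0],[0,0.004,0],[0,0.004,0],[0,0.004,0],[0,0.004,0],[0,0.004,0],[0,0.004,0],[0,0.004,0]],"gripper":[-1,-1,-1,-1,-1,-1,-1,-1,-1]}'
```

```text
time: 24.4
position: [0.5818, 0.103, 0.0792]
tool_rot: [0.024, 1.0, 0.0, 0.002]
ft_force: [0.1, 1.0, 9.4]
grip_width: 0.0138
grip_force: 36.2
```

```bash
python3 -m jog '{"dp":[[0,0,3],[0,0,6],[0,0,9],[0,0,12],[0,0,15],[0,0,17],[0,0,17],[0,0,17]],"delta_rot":[[0,0,0],[0,0,0],[0,0,0],[0,0,0],[0,0,0],[0,0,0],[0,0,0],[0,0,0]],"gripper":[-1,-1,-1,-1,-1,-1,-1,-1]}' 40
```

```text
time: 25.2
position: [0.5887, 0.1029, 0.0679]
tool_rot: [0.024, 1.0, 0.0, 0.01]
ft_force: [1.2, -0.3, 32.3]
grip_width: 0.014
grip_force: 49.0
```

```bash
python3 -m jog '{"dp":[[0,0,-5],[0,0,-5],[0,0,-5],[0,0,-5],[0,0,-5],[0,0,-5],[0,0,-25],[0,0,-65],[0,0,-65],[0,0,-65]],"delta_rot":[[0,0,0],[0,0,0],[0,0,0],[0,0,0],[0,0,0],[0,0,0],[0,0,0],[0,0,0],[0,0,0],[0,0,0]],"gripper":[0.1,0.1,0.1,0.1,0.1,0.1,0.1,0.1,0.1,0.1]}' 30
python3 - <<'E'
from pod import *
P=pose(); im=save("wrist","w10"); go((.586,.1026,.13),177.24)
b=cv2.resize(im[110:275,180:440,::-1],None,fx=3,fy=3); cv2.imwrite("pics/w10c.png",b)
E
```

```text
time: 26.2
position: [0.5792, 0.1032, 0.1258]
tool_rot: [0.024, 1.0, 0.0, -0.001]
ft_force: [0.2, -0.5, -0.2]
grip_width: 0.0478
grip_force: 0.0
dp [-7.8 -0.2 -5.3] rot [ 0.    -0.005  0.   ]
```

View pics/w10c.png

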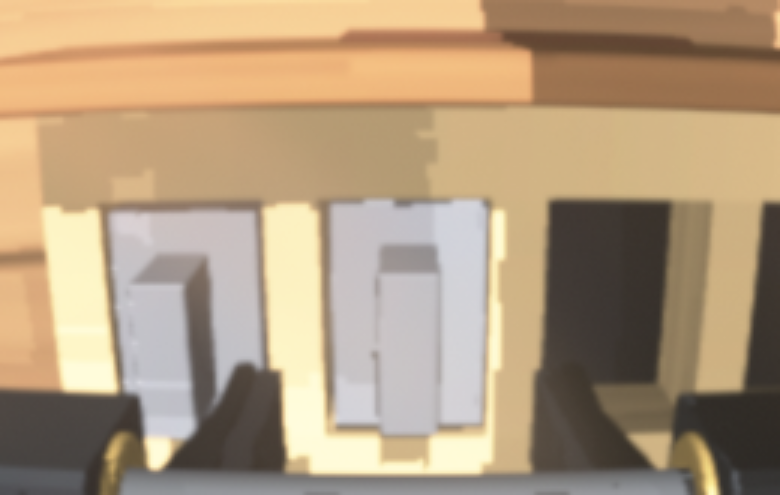

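Run:
```python
from pod import *
np.set_printoptions(precision=4,suppress=True)
P=pose(); f=lambda a:np.array(a)/3+[179.7,109.7]
print(podfit(f([[328,201],[489,201],[484,425],[333,427]]),P,.06),podfit(f([[328,201],[489,201],[484,425],[333,427]]),P,.072))
print("mouth front r2",at("wrist",f([[549,202],[672,202]]),.06,P), P[0])
c=podfit(f([[328,201],[489,201],[484,425],[333,427]]),P,.06)[0]; go((*c,.10),177.24)
```

```text
(array([0.5793, 0.1032]), np.float64(-2.7), array([0.04 , 0.061, 0.041, 0.062])) (array([0.5752, 0.1033]), np.float64(-2.7), array([0.038, 0.058, 0.039, 0.059]))
mouth front r2 [[0.5504 0.1398 0.06  ]
 [0.5516 0.1719 0.06  ]] [0.5782 0.1032 0.1248]
dp [-1.2  0.1 24.8] rot [ 0.    -0.005  0.   ]
```

```bash
python3 -m jog '{"dp":[[-1,0,5],[-1,0,10],[-1,0,15],[-1,0,20],[-1,0,25],[-1,0,25],[-1,0,25],[-1,0,30],[-1,0,34],[-1,0,37],[-1,0,38],[-1,0,38]],"delta_rot":[[0,-0.005,0],[0,-0.005,0],[0,-0.005,0],[0,-0.005,0],[0,-0.005,0],[0,-0.005,0],[0,-0.005,0],[0,-0.005,0],[0,-0.005,0],[0,-0.005,0],[0,-0.005,0],[0,-0.005,0]],"gripper":[-1,-1,-1,-1,-1,-1,-1,-1,-1,-1,-1,-1]}'
```

```text
time: 27.45
position: [0.5801, 0.1031, 0.0883]
tool_rot: [0.024, 1.0, 0.0, 0.001]
ft_force: [-1.2, 0.0, 7.8]
grip_width: 0.0007
grip_force: 3.8
```

```bash
python3 -m jog '{"dp":[[0,0,-40],[0,0,-80],[10,-40,-120],[22,-85,-145],[34,-130,-162],[46,-175,-162],[58,-220,-162],[70,-265,-162],[82,-310,-162],[94,-355,-162],[105,-400,-162],[110,-419,-162]],"delta_rot":[[0,0,0],[0,0,0],[0,0,0.1],[0,0,0.2],[0,0,0.3],[0,0,0.4],[0,0,0.5],[0,0,0.6],[0,0,0.62],[0,0,0.62],[0,0,0.62],[0,0,0.62]],"gripper":[0.1,0.1,0.1,0.1,0.1,0.1,0.1,0.1,0.1,0.1,0.1,0.1]}'; python3 -m jog '{"dp":[[0,0,0],[0,0,0],[0,0,0]],"delta_rot":[[0,0,0],[0,0,0],[0,0,0]],"gripper":[0.1,0.1,0.1]}'
python3 - <<'E'
from pod import *
P=pose(); im=save("wrist","w11")
x,a,s=fitpod(im,P,.457,-.328,-.68); print(x,a,s); go((x[0],x[1],.038),180+a)
print([(round(d["score"],2),[round(v) for v in d["rect"]]) for d in robot.search_frame("fresh0","wrist")][:5],proj("wrist",[[*x[:2],.03]],P))
E
```

```text
time: 28.65
position: [0.4483, -0.3143, 0.2488]
tool_rot: [0.329, 0.944, -0.001, 0.001]
ft_force: [0.6, 0.7, -0.8]
grip_width: 0.0476
grip_force: 0.0
time: 28.95
position: [0.4495, -0.3087, 0.2487]
tool_rot: [0.327, 0.945, 0.001, 0.0]
ft_force: [0.2, -0.5, -0.1]
grip_width: 0.0479
grip_force: 0.0
[ 0.4569 -0.3299 -0.6684] -38.3 0.95
dp [-18.9 -12.6 210.8] rot [ 0.001 -0.     0.002]
[(0.92, [550, 81, 588, 133]), (0.87, [574, 66, 603, 114]), (0.76, [288, 160, 326, 211]), (0.62, [461, 165, 517, 216])] [[306.21805749 188.78383504]]
```

```bash
python3 -m jog '{"dp":[[-18.2,-11.5,40],[-18.2,-11.5,90],[-18.2,-11.5,135],[-18.2,-11.5,175],[-18.2,-11.5,200],[-18.2,-11.5,210.8],[-18.2,-11.5,210.8],[-18.2,-11.5,210.8],[-18.2,-11.5,210.8]],"delta_rot":[[0,0,0],[0,0,0],[0,0,0],[0,0,0],[0,0,0],[0,0,0],[0,0,0],[0,0,0],[0,0,0]],"gripper":[0.1,0.1,0.1,0.1,0.1,0.1,0.1,0.1,0.1]}'; python3 -m jog '{"dp":[[0,0,0],[0,0,0],[0,0,0],[0,0,0],[0,0,0],[0,0,0],[0,0,0]],"delta_rot":[[0,0,0],[0,0,0],[0,0,0],[0,0,0],[0,0,0],[0,0,0],[0,0,0]],"gripper":[-1,-1,-1,-1,-1,-1,-1]}' 30;  python3 - <<'E'
from pod import *
go((.582,.1606,.125),177.24)
E
```

```text
time: 29.95
position: [0.458, -0.3312, 0.0398]
tool_rot: [0.328, 0.945, -0.001, 0.002]
ft_force: [-0.7, 0.5, 0.4]
grip_width: 0.0478
grip_force: 0.0
time: 30.65
position: [0.4567, -0.3303, 0.0379]
tool_rot: [0.328, 0.945, 0.0, 0.0]
ft_force: [-0.3, 0.7, -2.1]
grip_width: 0.0137
grip_force: 30.0
dp [205.6 463.1 -86.8] rot [ 0.001  0.    -0.62 ]
```

```bash
python3 -m jog '{"dp":[[0,0,-45],[0,0,-90],[10,22,-135],[28,64,-165],[46,106,-165],[64,148,-165],[82,190,-165],[100,232,-165],[118,274,-165],[136,316,-165],[154,358,-165],[172,400,-165]],"delta_rot":[[0,0,0],[0,0,0],[0,0,-0.1],[0,0,-0.2],[0,0,-0.3],[0,0,-0.4],[0,0,-0.5],[0,0,-0.6],[0,0,-0.62],[0,0,-0.62],[0,0,-0.62],[0,0,-0.62]],"gripper":[-1,-1,-1,-1,-1,-1,-1,-1,-1,-1,-1,-1]}'
python3 - <<'E'
from pod import *
go((.5834,.1606,.125),177.24)
E
```

```text
time: 31.85
position: [0.5692, 0.092, 0.203]
tool_rot: [0.024, 1.0, -0.0, 0.0]
ft_force: [0.2, 0.3, 0.1]
grip_width: 0.0136
grip_force: 30.0
dp [-10.9  69.2  78. ] rot [-0.     0.     0.001]
```

```bash
python3 -m jog '{"dp":[[-8,45,0],[-11,69,10],[-11,69,45],[-11,69,78],[-11,69,78],[-11,69,78],[-11,69,78]],"delta_rot":[[0,0,0],[0,0,0],[0,0,0],[0,0,0],[0,0,0],[0,0,0],[0,0,0]],"gripper":[-1,-1,-1,-1,-1,-1,-1]}'
python3 - <<'E'
from pod import *
P=pose(); im=save("wrist","w12"); print(P[0]); go((.5834,.1606,.125),177.24)
g=cv2.cvtColor(im,cv2.COLOR_RGB2GRAY).astype(int)
print(g[150:205,316]); 
for r in (172,176,198): print(r,g[r,268:362])
E
```

```text
time: 32.55
position: [0.5851, 0.1584, 0.1269]
tool_rot: [0.024, 1.0, 0.0, 0.002]
ft_force: [0.5, 0.1, -1.2]
grip_width: 0.0139
grip_force: 30.0
[0.58505264 0.15840079 0.12691293]
dp [1.9 2.1 2.2] rot [ 0.001  0.005 -0.   ]
[162 162 164 165 164 162 162 162 162 161 161 161 162 163 162 162 162 162
 162 161 158 137  88  62  61  61  62  62  62  63  64  67  74  82  84  85
  85  85  86  86  87  87  88  88  89  94 104 115 118 119 120 119 120 120
 119]
172 [140 134 140 158 165 167 166 167 166 167 166 165 165 165 165 168 178 186
 188 187 179 150 129 124 129 143 151 138 116 101  98  96  95  95  94  94
  93  92  91  91  90  90  90  90  90  89  89  89  88  88  88  88  88  89
  93  96  97  96  96  97  97  97  96  97  97  97  97  98  98  98  98 107
 135 159 160 152 147 147 152 163 180 185 185 186 186 186 186 186 187 186
 186 186 187 186]
176 [175 153 168 222 234 235 237 239 240 240 240 240 240 240 240 240 240 240
 240 240 234 197 143 120 122 139 149 133 104  85  79  77  76  74  74  73
  72  71  70  69  68  67  66  64  64  63  63  62  62  60  60  60  60  59
  58  57  56  57  56  56  55  54  54  55  54  54  54  54  54  54  54  73
 117 151 152 140 134 134 139 155 177 183 185 184 184 184 184 184 184 184
 185 184 184 184]
198 [193 177 151 169 224 237 240 240 239 240 240 237 227 204 195 195 194 194
 194 194 194 187 161 136 129 128 128 127 126 126 126 125 125 125 124 124
 127 133 136 135 131 125 122 121 120 120 120 119 118 119 118 118 117 118
 117 117 116 116 116 116 116 115 115 115 115 115 114 114 114 114 113 114
 113 114 113 113 113 113 113 113 113 111 114 143 175 184 184 184 184 184
 184 184 184 184]
```

Run:
```python
from pod import *
P=pose(); rel(P,.0379,171.5,181.8,196)
L=lambda px,h:(1000*(at("wrist",px,h,P)-P[0])@P[1])[:,1].round(1)
print(L([[289.6,176],[347.2,176]],.06),L([[280.9,198],[351.2,198]],P[0][2]-.0039))
```

```text
mouth 32.9 pod 31.7 31.4 shift -0.6
[-19.8  23.7] [-19.6  19.6]
```

```bash
python3 -m jog '{"dp":[[-0.6,1.9,0],[-0.6,1.9,0],[-0.6,1.9,12],[-0.6,1.9,20],[-0.6,1.9,26],[-0.6,1.9,32],[-0.6,1.9,38],[-0.6,1.9,43],[-0.6,1.9,47],[-0.6,1.9,47]],"delta_rot":[[0,0.005,0],[0,0.005,0],[0,0.005,0],[0,0.005,0],[0,0.005,0],[0,0.005,0],[0,0.005,0],[0,0.005,0],[0,0.005,0],[0,0.005,0]],"gripper":[-1,-1,-1,-1,-1,-1,-1,-1,-1,-1]}'
```

```text
time: 33.6
position: [0.5881, 0.1603, 0.0813]
tool_rot: [0.024, 1.0, 0.0, 0.002]
ft_force: [1.0, -1.3, 14.9]
grip_width: 0.014
grip_force: 43.0
```

```bash
python3 -m jog '{"dp":[[0,0,-2],[0,0,-2],[0,0,-2],[0,0,-2],[0,0,-2],[0,0,-2],[0,0,-25],[0,0,-50],[0,0,-50],[0,0,-50],[0,0,-50]],"delta_rot":[[0,0,0],[0,0,0],[0,0,0],[0,0,0],[0,0,0],[0,0,0],[0,0,0],[0,0,0],[0,0,0],[0,0,0],[0,0,0]],"gripper":[0.1,0.1,0.1,0.1,0.1,0.1,0.1,0.1,0.1,0.1,0.1]}' 30
python3 - <<'E'
from pod import *
P=pose(); im=save("wrist","w13"); print(P[0]); go((.583,.1606,.125),177.24)
g=cv2.cvtColor(im,cv2.COLOR_RGB2GRAY).astype(int)
print("col",g[150:262,300]);print("col0",g[150:262,245]) 
for r in (185,): print(r,g[r,200:400])
for z in (.06,.072): print(proj("wrist",[[.583-.031,.1606-.02,z],[.583-.031,.1606+.02,z],[.583+.031,.1606+.02,z],[.583+.031,.1606-.02,z]],P).round(1).tolist())
E
```

```text
time: 34.7
position: [0.5834, 0.1603, 0.1269]
tool_rot: [0.024, 1.0, -0.0, -0.004]
ft_force: [-1.2, 0.3, -0.2]
grip_width: 0.0479
grip_force: 0.0
[0.58336612 0.16028875 0.12694271]
dp [0.4 0.3 1.8] rot [-0.    -0.007  0.   ]
col [164 164 163 164 164 164 159 142 119 101  96  97  97  98  98  99  99 100
 100 100 102 102 102 103 104 105 106 106 108 108 110 110 111 112 111 115
 122 128 126 127 128 127 127 128 128 128 128 129 128 128 128 129 129 129
 129 129 130 129 130 131 130 131 131 130 131 131 131 131 131 131 131 131
 131 131 129 129 129 128 128 127 127 127 127 126 125 125 124 124 123 123
 122 122 121 121 122 135 164 184 189 189 189 189 189 189 189 188 189 188
 188 188 188 189]
col0 [173 172 173 172 173 172 173 173 173 173 169 158 146 144 156 186 200 202
 202 202 202 202 202 202 200 191 170 162 162 158 151 141 133 129 129 127
 128 128 127 126 126 126 125 124 124 122 122 121 120 120 118 117 116 114
 112 112 110 110 109 109 109 108 108 110 111 112 112 113 113 114 114 115
 116 117 120 123 127 132 136 140 147 153 157 160 164 171 176 153 122 112
 116 138 172 185 187 188 188 190 196 212 236 
[... 292 characters left out ...]
1 202 201 201 202 201 199 188 164 170 214 237 242
 241 241 242 241 242 242 241 241 241 242 241 240 231 216 200 195 194 187
 160 131 122 120 120 119 118 118 116 116 115 114 114 113 113 111 111 110
 108 107 107 107 105 106 104 103 102 102 102 100 100  99 100  99  98  98
  97  97  97  97  97  97  95  96  95  96  95  95  95  94  94  94  95 100
 120 154 180 185 186 186 186 186 186 186 186 186 186 185 186 186 186 180
 154 110  70  57  57  58  57  57  58  58  58  59  59  59  59  60  59  60
  60  60  60  61  61  61  61  62  62  62  62  62  64  63  63  63  60  61
  61  61]
[[287.9, 175.4], [340.8, 173.0], [342.6, 248.2], [293.5, 250.4]]
[[286.4, 178.7], [342.2, 176.1], [343.8, 254.6], [292.5, 256.9]]
```

Run:
```python
from pod import *
P=pose(); im=cv2.imread("pics/w13.png"); g=cv2.cvtColor(im,cv2.COLOR_BGR2GRAY).astype(int)
for r in range(146,262,3): print(r,*(g[r,200:400:4]//10))
print([(round(d["score"],2),[round(v) for v in d["rect"]]) for d in robot.search_frame("fresh0","wrist")][:5])
```

```text
146 19 19 19 19 19 19 19 18 17 17 17 17 17 17 17 16 16 16 16 16 16 16 16 16 16 16 16 16 16 16 17 19 19 19 19 19 19 19 19 19 19 19 19 19 19 19 19 19 19 20
149 19 19 19 19 19 19 19 18 17 17 17 17 17 17 17 17 16 16 16 16 16 16 16 16 16 16 16 16 16 16 16 17 19 19 19 19 19 19 19 19 19 19 19 19 19 19 19 19 19 20
152 17 17 17 17 17 17 17 17 17 17 17 17 17 17 17 17 17 16 16 16 16 16 16 16 16 16 16 16 16 16 16 17 19 19 19 19 19 19 19 19 19 19 19 19 19 19 19 19 19 20
155 17 17 17 17 17 17 17 17 17 17 17 17 17 17 17 17 17 16 16 16 16 16 16 16 16 16 16 16 16 16 16 17 19 19 19 19 19 19 19 19 19 19 19 19 19 19 19 19 19 20
158 17 17 17 17 17 17 17 17 17 17 17 17 17 17 17 17 17 17 16 16 16 16 15 12 12 11 11 11 12 13 13 14 15 15 15 16 19 19 19 19 19 19 19 19 19 19 19 19 19 19
161 17 17 17 17 16 16 16 16 16 16 16 15 15 15 15 15 16 15 16 16 16 16 14 10 9 9 9 9 9 9 9 9 9 9 9 9 15 18 18 18 18 12 11 11 12 12 13 13 13 14
164 19 20 23 22 14 15 15 18 18 20 19 15 15 18 19 19 20 15 21 21 23 24 16 10 10 9 9 9 9 9 9 9 9 9 9 9 14 18 18 18 18 9 6 6 6 6 6 6 6 6
167 24 24 24 23 14 20 20 21 20 20 20 20 20 20 20 20 20
[... 3870 characters left out ...]
12 18 18 18 18 18 18 18 17 6 5 5 5 5 5 18 19 19 19
251 7 7 7 7 7 6 6 23 24 24 24 24 8 6 6 7 7 6 6 24 24 25 25 24 18 18 15 11 11 11 11 11 18 18 18 18 18 18 18 17 6 5 5 5 5 5 9 19 19 19
254 7 7 7 7 7 11 7 22 24 24 24 18 6 6 6 7 7 6 6 24 24 25 25 24 18 18 15 11 11 11 11 12 18 18 18 18 18 18 18 15 6 6 5 5 5 5 5 14 19 19
257 7 7 7 7 9 14 9 21 24 24 23 6 6 6 7 7 6 6 6 24 25 25 25 24 18 18 16 11 11 11 11 12 18 18 18 18 18 18 18 15 6 6 5 5 5 5 4 5 17 19
260 7 7 7 6 15 12 9 17 24 24 7 6 6 6 7 7 6 6 6 23 25 25 25 25 18 18 16 11 12 11 11 13 18 18 18 18 18 18 18 13 6 6 5 5 5 5 4 4 7 19
[(0.95, [220, 165, 270, 237]), (0.86, [152, 161, 202, 242]), (0.82, [281, 155, 349, 264]), (0.68, [44, 218, 105, 252])]
```

Run:
```python
from pod import *
P=pose(); print(P[0])
u=np.array([np.cos(.0481),-np.sin(.0481)])
F=np.array([[-.031,0],[-.031,.034],[.031,.034],[-.02,.062],[-.02,.034]]); rowsm=np.array([158.5,186.7,246,229.7,199.])
def X(q,F=F):
    c,s=np.cos(q[2]),np.sin(q[2]); X=q[0]+c*F[:,0]+s*F[:,1]; Z=q[1]-s*F[:,0]+c*F[:,1]   # pitch>0: front(-x) up
    return np.c_[.5834+(X)*u[0],.1606+X*u[1],Z]
r=least_squares=__import__("scipy.optimize",fromlist=["x"]).least_squares(lambda q:proj("wrist",X(q),P)[:,1]-rowsm,[0,.05,.2])
print(r.x,r.fun); print(X(r.x)); print("back bottom,fin mid",X(r.x,np.array([[.031,0],[0,.048],[0,.034],[-.02,.062],[.02,.062]])))
print("mouth front x r3:",at("wrist",[[370,162]],.06,P),"r1",at("wrist",[[245,161.5]],.06,P))
```

```text
[0.5835211  0.16026488 0.12687265]
[-0.01526325  0.04356107  0.4615961 ] [-0.37060546  0.37549093  0.07443588 -0.36683224  0.28751082]
[[0.54043088 0.16266841 0.05736778]
 [0.55555621 0.16194032 0.08780944]
 [0.61100325 0.15927126 0.06019602]
 [0.57784974 0.16086717 0.10797988]
 [0.56539358 0.16146678 0.08291028]]
back bottom,fin mid [[0.59587792 0.15999935 0.02975436]
 [0.58950781 0.16030599 0.08653753]
 [0.58327973 0.16060579 0.07400273]
 [0.57784974 0.16086717 0.10797988]
 [0.61362203 0.1591452  0.09016477]]
mouth front x r3: [[0.54459593 0.20293848 0.06      ]] r1 [[0.53952773 0.10852384 0.06      ]]
```

```bash
python3 - <<'E'
from pod import *
go((.589,.1604,.080),177.24)
E
python3 -m jog '{"dp":[[-5.5,0.4,10],[-5.5,0.4,20],[-5.5,0.4,30],[-5.5,0.4,40],[-5.5,0.4,47],[-5.5,0.4,47],[-5.5,0.4,47],[-5.5,0.4,47],[-5.5,0.4,47],[-5.5,0.4,47],[-5.5,0.4,47],[-5.5,0.4,47]],"delta_rot":[[0,-0.006,0],[0,-0.006,0],[0,-0.006,0],[0,-0.006,0],[0,-0.006,0],[0,-0.006,0],[0,-0.006,0],[0,-0.006,0],[0,-0.006,0],[0,-0.006,0],[0,-0.006,0],[0,-0.006,0]],"gripper":[0.1,0.1,0.1,0.1,0.1,0.1,-1,-1,-1,-1,-1,-1]}'; python3 -m jog '{"dp":[[0,0,0],[0,0,-5],[0,0,-20],[0,0,-40],[0,0,-70],[0,0,-110],[0,0,-130],[0,0,-130],[0,0,-130]],"delta_rot":[[0,0,0],[0,0,0],[0,0,0],[0,0,0],[0,0,0],[0,0,0],[0,0,0],[0,0,0],[0,0,0]],"gripper":[-1,-1,-1,-1,-1,-1,-1,-1,-1]}'
python3 - <<'E'
from pod import *
go((.49,-.15,.21),180); im=save("wrist","w14")
print([(round(d["score"],2),[round(v) for v in d["rect"]]) for d in robot.search_frame("fresh0","wrist")][:5])
E
```

```text
dp [-5.8  0.4 46.8] rot [-0.    -0.007  0.   ]
time: 36.0
position: [0.5901, 0.1605, 0.0814]
tool_rot: [0.024, 1.0, 0.0, 0.001]
ft_force: [1.0, 0.3, -0.7]
grip_width: 0.0134
grip_force: 29.9
time: 36.9
position: [0.5893, 0.1605, 0.2117]
tool_rot: [0.024, 1.0, 0.0, 0.001]
ft_force: [0.1, -0.5, -1.8]
grip_width: 0.014
grip_force: 29.9
dp [  84.4 -314.9    1.5] rot [ 0.     0.003 -0.048]
[(0.97, [244, 143, 279, 204]), (0.95, [83, 192, 142, 228]), (0.76, [188, 143, 230, 204]), (0.68, [147, 100, 433, 228]), (0.6, [275, 155, 355, 265])]
```

```bash
python3 -m jog '{"dp":[[12,-45,0],[24,-90,0],[36,-135,0],[48,-180,0],[60,-225,0],[72,-270,0],[84,-315,0],[84,-315,50],[84,-315,100],[84,-315,135],[84,-315,153],[84,-315,153]],"delta_rot":[[0,0,-0.048],[0,0,-0.048],[0,0,-0.048],[0,0,-0.048],[0,0,-0.048],[0,0,-0.048],[0,0,-0.048],[0,0,-0.048],[0,0,-0.048],[0,0,-0.048],[0,0,-0.048],[0,0,-0.048]],"gripper":[-1,-1,-1,-1,-1,-1,-1,-1,-1,-1,-1,-1]}'; python3 -m jog '{"dp":[[0,0,3],[0,0,3],[0,0,3],[0,0,3],[0,0,3],[0,0,3]],"delta_rot":[[0,0,0],[0,0,0],[0,0,0],[0,0,0],[0,0,0],[0,0,0]],"gripper":[-1,-1,-1,0.1,0.1,0.1]}';python3 -m jog '{"dp":[[0,0,0],[0,0,0],[0,0,-40],[0,0,-90],[0,0,-140],[0,0,-180],[0,0,-180],[0,0,-180],[0,0,-180],[0,0,-180]],"delta_rot":[[0,0,0],[0,0,0],[0,0,0],[0,0,0],[0,0,0],[0,0,0],[0,0,0],[0,0,0],[0,0,0],[0,0,0]],"gripper":[0.1,0.1,0.1,0.1,0.1,0.1,0.1,0.1,0.1,0.1]}'
python3 - <<'E'
from pod import *
P=pose(); im=save("wrist","w15")
x,a,s=fitpod(im,P,.49,-.15,0); print(x,a,s); go((x[0],x[1],.038),180+a)
E
```

```text
time: 38.2
position: [0.4879, -0.1486, 0.0542]
tool_rot: [0.0, 1.0, 0.002, -0.003]
ft_force: [0.1, -0.1, -1.0]
grip_width: 0.0133
grip_force: 29.9
time: 38.8
position: [0.4914, -0.1502, 0.0557]
tool_rot: [-0.0, 1.0, -0.0, 0.002]
ft_force: [-0.0, 0.3, -0.5]
grip_width: 0.0305
grip_force: 0.0
time: 39.8
position: [0.4895, -0.1495, 0.2333]
tool_rot: [-0.0, 1.0, 0.001, -0.001]
ft_force: [0.5, 0.8, 0.4]
grip_width: 0.0476
grip_force: 0.0
[ 0.4699 -0.1468 -0.1653] -9.5 0.967
dp [ 19.6   2.4 195.4] rot [ 0.002 -0.002  0.166]
```

```bash
python3 -m jog '{"dp":[[19.6,2.4,40],[19.6,2.4,90],[19.6,2.4,135],[19.6,2.4,170],[19.6,2.4,190],[19.6,2.4,195],[19.6,2.4,195],[19.6,2.4,195],[19.6,2.4,195]],"delta_rot":[[0,0,0.14],[0,0,0.166],[0,0,0.166],[0,0,0.166],[0,0,0.166],[0,0,0.166],[0,0,0.166],[0,0,0.166],[0,0,0.166]],"gripper":[0.1,0.1,0.1,0.1,0.1,0.1,0.1,0.1,0.1]}'; python3 -m jog '{"dp":[[0,0,0],[0,0,0],[0,0,0],[0,0,0],[0,0,0],[0,0,0],[0,0,0]],"delta_rot":[[0,0,0],[0,0,0],[0,0,0],[0,0,0],[0,0,0],[0,0,0],[0,0,0]],"gripper":[-1,-1,-1,-1,-1,-1,-1]}' 30;  python3 - <<'E'
from pod import *
go((.578,.1606,.125),177.24)
E
```

```text
time: 40.75
position: [0.4723, -0.1481, 0.0411]
tool_rot: [0.083, 0.997, -0.0, 0.002]
ft_force: [-0.6, -0.1, 0.3]
grip_width: 0.0481
grip_force: 0.0
time: 41.45
position: [0.4713, -0.1476, 0.0399]
tool_rot: [0.083, 0.997, 0.0, 0.001]
ft_force: [0.5, -0.5, -1.0]
grip_width: 0.0138
grip_force: 30.0
dp [-54.5 321.6 -84.9] rot [ 0.     0.002 -0.118]
```

```bash
python3 -m jog '{"dp":[[0,0,-45],[0,0,-90],[0,0,-135],[-6,45,-165],[-13,90,-165],[-20,135,-165],[-27,180,-165],[-34,225,-165],[-41,270,-165],[-48,315,-165],[-51.5,321.6,-125],[-51.5,321.6,-85]],"delta_rot":[[0,0,0],[0,0,0],[0,0,0],[0,0,-0.118],[0,0,-0.118],[0,0,-0.118],[0,0,-0.118],[0,0,-0.118],[0,0,-0.118],[0,0,-0.118],[0,0,-0.118],[0,0,-0.118]],"gripper":[-1,-1,-1,-1,-1,-1,-1,-1,-1,-1,-1,-1]}';  python3 -m jog '{"dp":[[0,0,0],[0,0,0],[0,0,0],[0,0,0],[0,0,0],[0,0,0],[0,0,0],[0,0,0]],"delta_rot":[[0,0,0],[0,0,0],[0,0,0],[0,0,0],[0,0,0],[0,0,0],[0,0,0],[0,0,0]],"gripper":[-1,-1,-1,-1,-1,-1,-1,-1]}'
python3 - <<'E'
from pod import *
P=pose(); im=save("wrist","w16"); print(P[0]); go((.575,.1606,.125),177.24)
g=cv2.cvtColor(im,cv2.COLOR_RGB2GRAY).astype(int)
print(g[150:205,316]); 
for r in (172,176,198): print(r,g[r,272:360])
E
```

```text
time: 42.65
position: [0.577, 0.1635, 0.1253]
tool_rot: [0.022, 1.0, 0.0, 0.004]
ft_force: [-0.6, -0.8, -1.2]
grip_width: 0.0136
grip_force: 30.0
time: 43.45
position: [0.5752, 0.161, 0.1255]
tool_rot: [0.024, 1.0, 0.0, 0.001]
ft_force: [0.1, 0.1, -0.5]
grip_width: 0.014
grip_force: 30.0
[0.5752136  0.16097831 0.12550284]
dp [ 0.2 -0.4  0.4] rot [0.    0.002 0.   ]
[166 166 166 168 169 169 167 165 166 166 166 165 166 166 167 166 165 166
 166 161 137  94  68  62  62  64  63  63  63  66  72  79  85  87  86  87
  88  89  89  89  90  90  91  98 112 120 122 123 124 124 123 124 124 124
 125]
172 [172 171 171 172 171 171 171 171 171 170 171 173 181 178 159 133 124 125
 136 150 146 115  94  86  83  81  80  78  77  76  76  75  75  74  74  73
  72  72  70  70  69  69  69  68  68  67  67  66  66  66  65  64  64  63
  65  65  64  64  64  64  64  64  64  64  65  84 127 154 154 145 140 142
 154 172 185 189 190 189 190 189 190 189 190 190 189 190 190 190]
176 [239 241 241 242 242 242 242 242 242 242 242 242 241 233 204 146 122 123
 134 148 145 114  92  86  84  83  80  79  78  77  76  75  73  72  71  71
  70  69  68  67  67  66  65  64  63  63  63  62  61  59  58  58  57  57
  57  57  56  56  57  57  56  56  55  55  57  87 140 160 154 142 137 141
 156 174 185 189 189 189 189 188 189 189 189 190 190 189 189 189]
198 [242 242 242 242 242 242 242 240 230 208 200 199 196 181 158 140 136 135
 134 135 134 134 134 133 132 132 132 131 132 138 142 142 139 132 129 128
 127 127 126 126 125 125 125 124 124 123 123 122 121 122 121 121 120 120
 120 119 119 119 119 118 119 118 118 118 118 117 117 117 117 116 116 116
 116 117 116 116 116 115 121 150 180 188 188 189 189 189 188 189]
```

Run:
```python
from pod import *
P=pose(); rel(P,.0399,170.5,180.3,193.5)
L=lambda px,h:(1000*(at("wrist",px,h,P)-P[0])@P[1])[:,1].round(1)
print(L([[286.4,176],[344.4,176]],.06),L([[280.5,198],[351.1,198]],P[0][2]-.0059))
```

```text
mouth 34.0 pod 32.3 32.3 shift -0.3
[-22.1  21.4] [-20.1  19.8]
```

```bash
python3 -m jog '{"dp":[[-0.3,0,5],[-0.3,0,12],[-0.3,0,18],[-0.3,0,23],[-0.3,0,28],[-0.3,0,33],[-0.3,0,38],[-0.3,0,42],[-0.3,0,44],[-0.3,0,44],[-0.3,0,44]],"delta_rot":[[0,0,0],[0,0,0],[0,0,0],[0,0,0],[0,0,0],[0,0,0],[0,0,0],[0,0,0],[0,0,0],[0,0,0],[0,0,0]],"gripper":[-1,-1,-1,-1,-1,-1,-1,-1,-1,-1,-1]}'
```

```text
time: 44.6
position: [0.5757, 0.161, 0.0814]
tool_rot: [0.024, 1.0, 0.0, 0.001]
ft_force: [0.0, -0.4, -1.1]
grip_width: 0.0139
grip_force: 30.0
```

No contact; press down to flush (TCP ≈ 0.066).

```bash
python3 -m jog '{"dp":[[0,0,4],[0,0,7],[0,0,10],[0,0,13],[0,0,15.5],[0,0,17],[0,0,17],[0,0,17]],"delta_rot":[[0,0,0],[0,0,0],[0,0,0],[0,0,0],[0,0,0],[0,0,0],[0,0,0],[0,0,0]],"gripper":[-1,-1,-1,-1,-1,-1,-1,-1]}'
```

```text
time: 45.4
position: [0.5764, 0.161, 0.0654]
tool_rot: [0.024, 1.0, 0.0, 0.002]
ft_force: [-0.1, -0.6, 7.6]
grip_width: 0.014
grip_force: 30.0
```

```bash
python3 -m jog '{"dp":[[0,0,-1],[0,0,-1],[0,0,-1],[0,0,-1],[0,0,-20],[0,0,-45],[0,0,-45],[0,0,-45],[0,0,-45],[0,0,-45],[0,0,-45],[0,0,-45]],"delta_rot":[[0,0,0],[0,0,0],[0,0,0],[0,0,0],[0,0,0],[0,0,0],[0,0,0],[0,0,0],[0,0,0],[0,0,0],[0,0,0],[0,0,0]],"gripper":[0.1,0.1,0.1,0.1,0.1,0.1,-1,-1,-1,-1,-1,-1]}'; python3 -m jog '{"dp":[[0,0,8],[0,0,15],[0,0,20],[0,0,22],[0,0,24],[0,0,24],[0,0,24],[0,0,24]],"delta_rot":[[0,0,0],[0,0,0],[0,0,0],[0,0,0],[0,0,0],[0,0,0],[0,0,0],[0,0,0]],"gripper":[-1,-1,-1,-1,-1,-1,-1,-1]}'; python3 -m jog '{"dp":[[0,0,-15],[0,-30,-22],[0,-58,-22],[0,-58,-10],[0,-58,-3],[0,-58,0],[0,-58,0],[0,-58,0]],"delta_rot":[[0,0,0],[0,0,0],[0,0,0],[0,0,0],[0,0,0],[0,0,0],[0,0,0],[0,0,0]],"gripper":[-1,-1,-1,-1,-1,-1,-1,-1]}'; python3 -m jog '{"dp":[[0,0,-15],[0,-30,-22],[0,-58,-22],[0,-58,-10],[0,-58,-3],[0,-58,0],[0,-58,0],[0,-58,0]],"delta_rot":[[0,0,0],[0,0,0],[0,0,0],[0,0,0],[0,0,0],[0,0,0],[0,0,0],[0,0,0]],"gripper":[-1,-1,-1,-1,-1,-1,-1,-1]}'
```

```text
time: 46.6
position: [0.5752, 0.161, 0.1086]
tool_rot: [0.024, 1.0, -0.0, 0.0]
ft_force: [0.6, -0.3, -0.2]
grip_width: 0.0078
grip_force: 0.0
time: 47.4
position: [0.5782, 0.1609, 0.0882]
tool_rot: [0.024, 1.0, 0.0, 0.004]
ft_force: [-0.4, -1.2, 16.1]
grip_width: 0.0003
grip_force: 7.8
time: 48.2
position: [0.5763, 0.1028, 0.0882]
tool_rot: [0.023, 1.0, -0.001, 0.005]
ft_force: [-0.2, -3.9, 17.9]
grip_width: 0.0004
grip_force: 9.3
time: 49.0
position: [0.5737, 0.0457, 0.0881]
tool_rot: [0.023, 1.0, -0.001, 0.005]
ft_force: [0.4, -2.8, 20.1]
grip_width: 0.0002
grip_force: 10.1
```

```bash
python3 - <<'E'
from pod import *
print("red",at("side",[[242,203]],.03),at("scene",[[396,236]],.03)); go((.465,.137,.2),177.24)
E
python3 -m jog '{"dp":[[0,0,-40],[0,0,-80],[20,15,-110],[50,40,-110],[80,65,-110],[113,86,-110],[113,86,-110],[113,86,-110],[113,86,-110],[113,86,-110]],"delta_rot":[[0,0,0],[0,0,0],[0,0,0],[0,0,0],[0,0,0],[0,0,0],[0,0,0],[0,0,0],[0,0,0],[0,0,0]],"gripper":[-1,-1,-1,-1,-1,-1,-1,-1,-1,-1]}'
python3 - <<'E'
from pod import *
go((.467,.137,.07),177.24); im=save("wrist","w17")
print([(round(d["score"],2),[round(v) for v in d["rect"]]) for d in robot.search_frame("spent0","wrist")][:5])
for d in robot.search_frame("drawer_front","wrist")[:2]: print(d)
E
```

```text
red [[0.40496065 0.19902296 0.03      ]] [[0.4050321  0.22121803 0.03      ]]
dp [ 111.6   86.1 -113.2] rot [-0.001  0.01   0.002]
time: 50.0
position: [0.4622, 0.1363, 0.1947]
tool_rot: [0.024, 1.0, 0.0, 0.001]
ft_force: [-0.1, -0.1, -0.0]
grip_width: 0.0005
grip_force: 0.0
dp [ -4.5   0.9 124.7] rot [ 0.     0.002 -0.   ]
[(0.74, [543, 176, 567, 214]), (0.74, [355, 106, 417, 151]), (0.23, [144, 88, 322, 155])]
{'rect': [183.2, 221.7, 454.0, 317.5], 'score': 0.97}
```

```bash
python3 -m jog '{"dp":[[-3,0.9,40],[-3,0.9,85],[-3,0.9,115],[-3,0.9,125],[-10,0.9,125],[-20,0.9,125],[-30,0.9,125],[-40,0.9,125],[-50,0.9,125],[-60,0.9,125],[-70,0.9,125],[-80,0.9,125]],"delta_rot":[[0,0,0],[0,0,0],[0,0,0],[0,0,0],[0,0,0],[0,0,0],[0,0,0],[0,0,0],[0,0,0],[0,0,0],[0,0,0],[0,0,0]],"gripper":[-1,-1,-1,-1,-1,-1,-1,-1,-1,-1,-1,-1]}'; python3 -m jog '{"dp":[[-8,0,0],[-16,0,0],[-24,0,0],[-32,0,0],[-40,0,0],[-45,0,0],[-50,0,0],[-50,0,0]],"delta_rot":[[0,0,0],[0,0,0],[0,0,0],[0,0,0],[0,0,0],[0,0,0],[0,0,0],[0,0,0]],"gripper":[-1,-1,-1,-1,-1,-1,-1,-1]}'
```

```text
time: 51.35
position: [0.5417, 0.1335, 0.0702]
tool_rot: [0.024, 1.0, 0.0, 0.001]
ft_force: [-2.2, 0.6, 1.9]
grip_width: 0.0005
grip_force: 1.3
time: 52.15
position: [0.5928, 0.1309, 0.0703]
tool_rot: [0.024, 1.0, 0.0, 0.002]
ft_force: [-0.8, 0.5, 0.3]
grip_width: 0.0006
grip_force: 0.0
```

```bash
python3 -m jog '{"dp":[[-3,0,0],[-6,0,0],[-9,0,0],[-12,0,0],[-15,0,0],[-15,0,0]],"delta_rot":[[0,0,0],[0,0,0],[0,0,0],[0,0,0],[0,0,0],[0,0,0]],"gripper":[-1,-1,-1,-1,-1,-1]}';python3 -m jog '{"dp":[[-2,0,0],[-4,0,0],[-6,0,0],[-6,0,0]],"delta_rot":[[0,0,0],[0,0,0],[0,0,0],[0,0,0]],"gripper":[-1,-1,-1,-1]}'
```

```text
time: 52.75
position: [0.6072, 0.1303, 0.0703]
tool_rot: [0.024, 1.0, 0.0, 0.002]
ft_force: [-0.2, -0.5, -0.6]
grip_width: 0.0005
grip_force: 0.2
time: 53.15
position: [0.6127, 0.13, 0.0703]
tool_rot: [0.024, 1.0, 0.0, 0.001]
ft_force: [-1.3, -0.7, -0.2]
grip_width: 0.0005
grip_force: 0.6
```

```bash
python3 -m jog '{"dp":[[-2,0,0],[-4,0,0],[-6,0,0],[-6,0,0],[-6,0,0]],"delta_rot":[[0,0,0],[0,0,0],[0,0,0],[0,0,0],[0,0,0]],"gripper":[-1,-1,-1,-1,-1]}';python3 -m jog '{"dp":[[-2,0,0],[-4,0,0],[-6,0,0],[-6,0,0],[-6,0,0]],"delta_rot":[[0,0,0],[0,0,0],[0,0,0],[0,0,0],[0,0,0]],"gripper":[-1,-1,-1,-1,-1]}'
```

```text
time: 53.65
position: [0.6126, 0.1301, 0.0699]
tool_rot: [0.024, 1.0, -0.0, -0.005]
ft_force: [-10.5, 0.5, 6.2]
grip_width: 0.0006
grip_force: 5.4
time: 54.15
position: [0.6124, 0.1301, 0.0697]
tool_rot: [0.023, 1.0, -0.0, -0.012]
ft_force: [-21.2, 1.4, 15.7]
grip_width: 0.0007
grip_force: 10.4
```

```bash
python3 -m jog '{"dp":[[5,0,0],[15,0,0],[40,0,0],[60,0,-10],[60,0,-60],[60,0,-110],[60,0,-150],[60,0,-150],[60,0,-150],[60,0,-150],[60,0,-150],[60,0,-150]],"delta_rot":[[0,0,0],[0,0,0],[0,0,0],[0,0,0],[0,0,0],[0,0,0],[0,0,0],[0,0,0],[0,0,0],[0,0,0],[0,0,0],[0,0,0]],"gripper":[-1,-1,-1,-1,-1,-1,-1,-1,-1,-1,-1,-1]}'
python3 - <<'E'
from pod import *
P=pose(); im=save("wrist","w18"); g=cv2.cvtColor(im,cv2.COLOR_RGB2GRAY).astype(int)
im2=save("side","s18"); save("scene","c18")
u=np.array([.9988,-.0481]); c=np.array([.622,.130])
for off in(.05,):
    y=np.array([.0481,.9988])*off
    line=[np.r_[c+y+u*t,.097] for t in np.arange(-.02,.06,.004)]
    p=proj("wrist",line,P).round().astype(int); print([(round(t*1000),*im[q[1],q[0]]) for t,q in zip(np.arange(-.02,.06,.004),p)])
for cam in("side","scene"):
    for n in ("spent0","bucket","drawer_front"): print(cam,n,[(round(d["score"],2),[round(v) for v in d["rect"]]) for d in robot.search_frame(n,cam)][:4])
E
```

```text
time: 55.35
position: [0.5632, 0.1323, 0.2186]
tool_rot: [0.024, 1.0, -0.0, -0.0]
ft_force: [0.2, -0.6, -0.4]
grip_width: 0.0003
grip_force: 0.0
[(-20, np.uint8(94), np.uint8(69), np.uint8(50)), (-16, np.uint8(91), np.uint8(67), np.uint8(48)), (-12, np.uint8(90), np.uint8(68), np.uint8(49)), (-8, np.uint8(56), np.uint8(47), np.uint8(41)), (-4, np.uint8(52), np.uint8(44), np.uint8(39)), (0, np.uint8(52), np.uint8(45), np.uint8(40)), (4, np.uint8(50), np.uint8(43), np.uint8(38)), (8, np.uint8(50), np.uint8(43), np.uint8(40)), (12, np.uint8(49), np.uint8(43), np.uint8(40)), (16, np.uint8(47), np.uint8(42), np.uint8(39)), (20, np.uint8(46), np.uint8(43), np.uint8(41)), (24, np.uint8(53), np.uint8(51), np.uint8(51)), (28, np.uint8(52), np.uint8(51), np.uint8(52)), (32, np.uint8(54), np.uint8(56), np.uint8(57)), (36, np.uint8(54), np.uint8(56), np.uint8(56)), (40, np.uint8(53), np.uint8(55), np.uint8(56)), (44, np.uint8(53), np.uint8(55), np.uint8(56)), (48, np.uint8(52), np.uint8(55), np.uint8(56)), (52, np.uint8(52), np.uint8(55), np.uint8(56)), (56, np.uint8(51), np.uint8(54), np.uint8(56))]
side spent0 [(0.8, [236, 192, 247, 214])]
side bucket [(0.82, [204, 124, 252, 178])]
side drawer_front [(0.61, [285, 157, 338, 218])]
scene spent0 [(0.79, [381, 224, 407, 250]), (0.47, [412, 275, 433, 288]), (0.19, [295, 205, 341, 270])]
scene bucket [(0.82, [395, 239, 473, 327])]
scene drawer_front []
```

```bash
python3 -c "
from rig import robot
print(robot.hand_in())"
```

```text
the job is handed in; nothing more can be done
None
```

The job is handed in, with no verdict returned: both spent pods are in the bucket, all three fresh pods are flush by fingertip touch, and the drawer was pushed until it stopped hard at 21 N, which fits fully home. One fresh pod caught on the recess rim and had to be lifted out and refitted.

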